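# Fetch the jar from behind the bottles for weighing

## Task

Get the amber jar out of the store bay for weighing: first set all three capped bottles aside, standing in the white tray; then, with them still there, stand the jar in the middle of the balance pan and let go of it; then put every bottle back in the bay, upright and centred on the disc of its own cap colour. Do not drop or topple the jar or a bottle.

Things in the scene. Friction and masses are not known exactly. Their poses are not given: they have to be found in the camera images.
- jar (a point): Low amber glass jar with a flat red lid, straight-sided, 58 mm across and 48 mm high, about 0.15 kg. This point is its centre, 24 mm above its underside. It stands on the bay's base plate 7 mm in front of the back board, hemmed in by the three taller bottles, so that a gripper has good room around it only when all three are gone; then take it with the fingers closing parallel to the board.
- bay: Store bay, fixed: an aluminium base plate 4 mm thick with an upright steel back board along its far edge, top 55 mm above the bench, 200 mm long. Origin on the bench below the spot where the jar starts (within 2 mm); x points from the open front to the back board (its front face at x = +36 mm), y along the board, z up.
- pan (a point): Steel weighing pan of the white bench balance, a fixed disc 120 mm across. This point is the centre of its top face, 62 mm above the bench; z up. The white housing around it is 170 mm wide, 46 mm high and reaches 150 mm from this point on the -x side, 80 mm on the +x side. The pan does not move under load.
- tray: Side area: white plastic tray, fixed, 280 mm along its x, 120 mm along its y, walls 4 mm thick and 14 mm high, floor 4 mm thick. Origin at the centre of its underside, on the bench.
- blue (a point): White plastic bottle with a blue screw cap and a blue band, upright: body 48 mm across up to 84 mm, narrowing to the cap, which is 40 mm across and runs from 90 to 122 mm above the underside; about 0.16 kg. This point is its centre, 61 mm above the underside. It starts on the blue disc. Grip it by the cap: there the fingers stay above the jar and the other bottles' bodies.
- green (a point): White plastic bottle with a green screw cap and a green band, upright: body 48 mm across up to 84 mm, narrowing to the cap, which is 40 mm across and runs from 90 to 122 mm above the underside; about 0.16 kg. This point is its centre, 61 mm above the underside. It starts on the green disc. Grip it by the cap: there the fingers stay above the jar and the other bottles' bodies.
- yellow (a point): White plastic bottle with a yellow screw cap and a yellow band, upright: body 48 mm across up to 84 mm, narrowing to the cap, which is 40 mm across and runs from 90 to 122 mm above the underside; about 0.16 kg. This point is its centre, 61 mm above the underside. It starts on the yellow disc. Grip it by the cap: there the fingers stay above the jar and the other bottles' bodies.
- disc_blue: Blue disc on the bay's base plate, fixed, 56 mm across and 2 mm thick, the place of the blue-capped bottle. Origin at the centre of its underside, 4 mm above the bench.
- disc_green: Green disc on the bay's base plate, fixed, 56 mm across and 2 mm thick, the place of the green-capped bottle. Origin at the centre of its underside, 4 mm above the bench.
- disc_yellow: Yellow disc on the bay's base plate, fixed, 56 mm across and 2 mm thick, the place of the yellow-capped bottle. Origin at the centre of its underside, 4 mm above the bench.
There are look-alikes about, which are no part of the job. Of the things that look like the part that bears jar, take the one that is nearest to the robot's base at the start.

How it is judged:
On the way, in this order (a step that is already met when the one before it is completed fails the run):
1. all three bottles stand in the tray, released (x of blue in the frame of tray between -0.125 and 0.125 m and y of blue in the frame of tray between -0.045 and 0.045 m and z of each of blue, green, yellow in the frame of tray below 0.075 m and angle between each of blue, green, yellow's own z axis and vertical below 0.12 rad and linear speed of each of bottle_blue, bottle_green, bottle_yellow below 0.05 m/s and contact force between the fingers and bottle_blue below 0.1 N and x of green in the frame of tray between -0.125 and 0.125 m and y of green in the frame of tray between -0.045 and 0.045 m and contact force between the fingers and bottle_green below 0.1 N and x of yellow in the frame of tray between -0.125 and 0.125 m and y of yellow in the frame of tray between -0.045 and 0.045 m and contact force between the fingers and bottle_yellow below 0.1 N), for 0.2 s.
2. the jar stands on the pan, released, while the bottles are still in the tray (all of step 1 and horizontal distance between jar and pan below 0.015 m and z of jar in the frame of pan between 0.018 and 0.03 m and angle between jar's own z axis and vertical below 0.1 rad and linear speed of jar_body below 0.03 m/s and contact force between the fingers and jar_body below 0.1 N), for 0.2 s.
At the end, for the whole second after the job is handed in: The jar stands upright on the balance pan, its centre within 15 mm of the pan's; each bottle stands upright on the disc of its cap colour, its centre within 12 mm of the disc's; all are released and at rest (horizontal distance between jar and pan below 0.015 m and z of jar in the frame of pan between 0.018 and 0.03 m and angle between each of jar, blue, green, yellow's own z axis and vertical below 0.1 rad and linear speed of each of jar_body, bottle_blue, bottle_green, bottle_yellow below 0.03 m/s and contact force between the fingers and jar_body below 0.1 N and horizontal distance between blue and disc_blue below 0.012 m and z of blue in the frame of disc_blue between 0.056 and 0.068 m and contact force between the fingers and bottle_blue below 0.1 N and horizontal distance between green and disc_green below 0.012 m and z of green in the frame of disc_green between 0.056 and 0.068 m and contact force between the fingers and bottle_green below 0.1 N and horizontal distance between yellow and disc_yellow below 0.012 m and z of yellow in the frame of disc_yellow between 0.056 and 0.068 m and contact force between the fingers and bottle_yellow below 0.1 N); the robot touches nothing.
It fails at once if the jar or a bottle is toppled (angle between any of jar, blue, green, yellow's own z axis and vertical above 0.7 rad).
It fails at once if the jar or a bottle is dropped (falls free by more than about 25 mm) ((contact force between the fingers and jar_body below 0.05 N and linear speed of jar_body above 0.7 m/s) or (contact force between the fingers and bottle_blue below 0.05 N and linear speed of bottle_blue above 0.7 m/s) or (contact force between the fingers and bottle_green below 0.05 N and linear speed of bottle_green above 0.7 m/s) or (contact force between the fingers and bottle_yellow below 0.05 N and linear speed of bottle_yellow above 0.7 m/s)).
It also fails if it takes over 136 s, if anything falls off the work surface, if the arm or the gripper's body presses on something with over 40 N, if the wrist force passes 120 N, or if a joint passes its speed limit or range.

## Robot

A 6-joint arm with a two-finger parallel gripper is mounted at the origin on the work surface. World frame = base frame: x ahead of the robot, y to its left, z up, the work surface at z = 0. Lengths are in m, angles in rad, forces in N, time in s.
With the tool pointing down it reaches from about 0.35 to 0.975 m from the base axis. Payload 4.9 kg.
Tool frame: the origin (TCP) lies at the very end of the fingers, on their centre line; the grasp point (between the pads) lies 19 mm behind it; x points along the fingers, y is the direction in which the jaws open and shut, and the axes are right-handed (so a half turn about x gives the same grasp; the last joint's range is limited). The gripper opens to 85 mm and grips with 20 to 120 N. Pads are 22 mm wide; open, the fingers measure 114 mm over their backs; the gripper's body (76 mm by 85 mm) begins 54 mm behind the grasp point. The pads swing forward as they close: fully open they stand 13 mm farther back than shut.
Start: joints at [1.135, 0.053, 1.613, -0, 1.476, -0.119], TCP at [0.195, 0.594, 0.231] pointing down, gripper open.
Joint ranges: [-3.01, 3.01], [-1.01, 2.22], [0.06, 2.58], [-1.02, 4.17], [0.09, 2.62], [-3.14, 3.14]. Speed limits (rad/s): [2.57, 2.57, 3.14, 3.14, 3.14, 3.14].

## Interface

Orientations are given as a rotation vector (axis times angle).
In Python, from station import ctrl, get_image, calibration, finish_job, search_frame, cut_out, mark_of gives the robot as it stands. The module is installed in compiled form; this text tells all that it offers.
- The arm moves only by the tool arm_command, never from a script. Its argument "plan" is a list that holds one entry, the list of rows, each a list of 7 numbers: the shift along the tool's x, y, z in m, then the turn, a rotation vector about the tool's x, y, z in degrees, then the finger opening in m, from 0 to 0.0854. A call has 1 to 20 rows; each row shifts and turns the pose as measured when the row begins, along the tool's axes as they then stand; what a row does not reach is not made up. A row lasts 1/12 s, in which the tool goes at most 41.7 mm and 7.16 degrees, less where a joint would pass 70% of its speed; a pose out of reach is approached as far as the arm can. A call with a gripper value outside its range is refused whole. The fingers move at their own pace and stop on an object; "squeeze" is the grip in N (left out, the last holds). Time passes only in rows, so rows that do not move let the fingers close. It gives the time, the measured TCP pose, the force and the opening at its end, in the units of the state.
- ctrl.get_obs(): the state, without advancing time (a new reading comes with each control period).
- get_image(name): name is "scene" or "top"; returns the picture (480x640x3 uint8, red, green, blue); there is no depth.
- calibration(name): a dict with "fx", "fy", "cx", "cy" (pixels), "k1" (the pictures are not rectified: a ray, as slopes to the right and down, at radius r is drawn at 1 + k1 r^2 times it, then the intrinsics apply), "cam_to_world" (4x4, takes a point from camera to world coordinates). Camera axes: x right, y down, z forward; pixel columns grow to the right and rows downward; lengths in m; the calibration is good to about 2 mm. A picture is of the moment at which its call begins. calibration takes no time and is no camera call.
- finish_job(): hands the job in, once; it reports no verdict.
Trained networks look in the newest picture that a camera, given by its name, has taken for a name from the list of things; names that differ only in an ending like _2 or _b are one class to them, and where a whole thing is asked for, a point or a joint stands for the part that bears it (a point fixed in the world has none). Each returns a list of dicts, best first, with "conf" (0 to 1); they miss things now and then, are a little off and sometimes report something else, mostly with a low value. They report only what shows in the picture. A call takes as long as a camera call. They do not tell look-alikes from the thing itself.
- search_frame(camera, thing): "at" ([x, y, z] in m, in the coordinates of the camera as it stood for that picture, good to about 4 mm: the middle of the surface that is visible of it).
- cut_out(camera, thing): "mask" (480x640 bool, what is visible of it).
- mark_of(camera, thing): "at" ([x, y, z] in m, in the coordinates of the camera as it stood for that picture, good to about 4 mm: a listed point, or the origin of a listed thing).
The state is a dict: "t": time; "q": joint angles; "dq": joint speeds; "effort": joint torques, N m; "tool_pos": TCP position; "tool_rot": TCP orientation; "contact_force": force on the tool from outside, world axes, zero at the start; "wrist_torque": the same for the moment, N m; "opening": finger opening in m.
Only numpy, scipy, OpenCV 4.12 (cv2) and the standard library are available. Lean on these libraries where they do the work, as an engineer would, in place of code of your own. Each camera call takes 0.05 s, during which the arm holds its last target. There are 200 camera calls.

## Working session

There is one attempt and no reset: what is moved stays moved. The work goes in short steps, Python scripts to look and compute and a tool call to move; the robot and the scene stay as the last step left them, time stands still between calls to the robot, and variables do not carry over. Pictures are saved under pics/ and viewed, about 12 in all and at most 16, crops included, and the job is handed in when it is done.

Besides the shell and the picture viewer there is one more tool, called after "Call:" by a JSON object that holds its "method" and its "body", one argument or row to a line. arm_command: Moves the arm, as the interface text tells. Its arguments: {"type":"object","properties":{"plan":{"type":"array","items":{"type":"array","items":{"type":"array","items":{"type":"number"}}}},"squeeze":{"type":"number"}},"required":["plan"]}

```bash
mkdir -p pics
cat > h.py <<'E'
import numpy as np, cv2
from station import *
from scipy.spatial.transform import Rotation as R
def w(cam,p):
    T=np.array(calibration(cam)["cam_to_world"]); return T[:3,:3]@np.array(p)+T[:3,3]
def snap(cam,f):
    im=get_image(cam); cv2.imwrite("pics/"+f,im[:,:,::-1]); return im
def px2w(cam,u,v,z):
    c=calibration(cam);K=np.array([[c["fx"],0,c["cx"]],[0,c["fy"],c["cy"]],[0,0,1.]])
    p=cv2.undistortPoints(np.array([[[u,v]]],float),K,np.array([c["k1"],0,0,0.]))[0,0]
    T=np.array(c["cam_to_world"]);d=T[:3,:3]@[p[0],p[1],1];o=T[:3,3]
    return o+d*(z-o[2])/d[2]
def w2px(cam,P):
    c=calibration(cam);T=np.array(c["cam_to_world"]);q=T[:3,:3].T@(np.array(P)-T[:3,3]);s=q[:2]/q[2]
    s=s*(1+c["k1"]*(s@s)); return s[0]*c["fx"]+c["cx"],s[1]*c["fy"]+c["cy"]
def tool():
    o=ctrl.get_obs(); return o,R.from_rotvec(o["tool_rot"])
E
python3 - <<'E'
from h import *
np.set_printoptions(precision=4,suppress=True)
for c in("scene","top"): snap(c,c+"0.png");print(c,np.array(calibration(c)["cam_to_world"])[:3,3])
for n in "jar pan tray bay blue green yellow disc_blue disc_green disc_yellow".split():
    for c in("scene","top"):
        print(n,c,[(round(r["conf"],2),w(c,r["at"]).round(4)) for r in mark_of(c,n)[:4]])
o,r=tool();print(o["tool_pos"],r.as_matrix(),o["opening"],o["t"])
E
```

```text
scene [1.1782 0.2885 0.5895]
top [ 0.51   -0.0009  0.8769]
jar scene [(0.78, array([0.6791, 0.1737, 0.0252])), (0.71, array([ 0.6563, -0.189 ,  0.0232])), (0.63, array([0.729 , 0.0955, 0.0256])), (0.56, array([ 0.5962, -0.018 ,  0.0249]))]
jar top [(0.91, array([0.6791, 0.1724, 0.0241])), (0.88, array([ 0.5976, -0.0161,  0.0279])), (0.74, array([ 0.6546, -0.188 ,  0.0245])), (0.71, array([0.7228, 0.0942, 0.0214]))]
pan scene [(0.87, array([0.5205, 0.2879, 0.0608]))]
pan top [(0.89, array([0.5199, 0.2839, 0.0615]))]
tray scene [(0.64, array([ 0.4879, -0.3155, -0.0004]))]
tray top [(0.96, array([ 0.4852, -0.3154, -0.003 ]))]
bay scene [(0.77, array([ 0.5971, -0.021 ,  0.0013])), (0.5, array([0.5908, 0.0379, 0.0048]))]
bay top [(0.7, array([0.5923, 0.0408, 0.0057])), (0.62, array([ 0.5973, -0.0218,  0.0034])), (0.61, array([ 0.5696, -0.0743,  0.0655]))]
blue scene [(0.95, array([0.5877, 0.0421, 0.0689]))]
blue top [(0.88, array([0.592 , 0.0394, 0.0672]))]
green scene [(0.55, array([ 0.5676, -0.0766,  0.0701])), (0.23, array([ 0.5351, -0.0094,  0.0672]))]
green top [(0.74, array([ 0.5687, -0.0701,  0.0695])), (0.44, array([ 0.5324, -0.0079,  0.0058]))]
yellow scene [(0.56, array([ 0.5347, -0.0105,  0.0675])), (0.24, array([0.5242, 0.2836, 0.0593]))]
yellow top [(0.88, array([ 0.5358, -0.0117,  0.0647])), (0.56, array([0.591 , 0.0398, 0.0691]))]
disc_blue scene [(0.47, array([0.5869, 0.04  , 0.0086]))]
disc_blue top [(0.43, array([0.5924, 0.0372, 0.0054]))]
disc_green scene []
disc_green top [(0.42, array([ 0.5685, -0.0722,  0.0002]))]
disc_yellow scene []
disc_yellow top [(0.47, array([ 0.5325, -0.0061,  0.0057]))]
[0.1947 0.5939 0.2313] [[-0.      0.3115  0.9502]
 [-0.      0.9502 -0.3115]
 [-1.     -0.     -0.    ]] 0.08597863451080145 1.1
```

View pics/scene0.png

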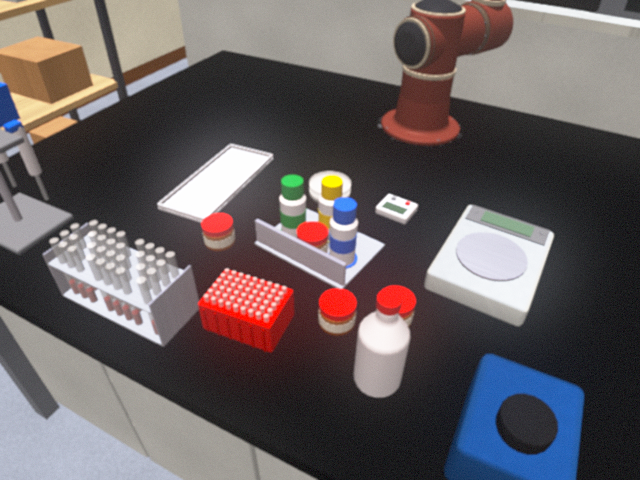

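View pics/top0.png

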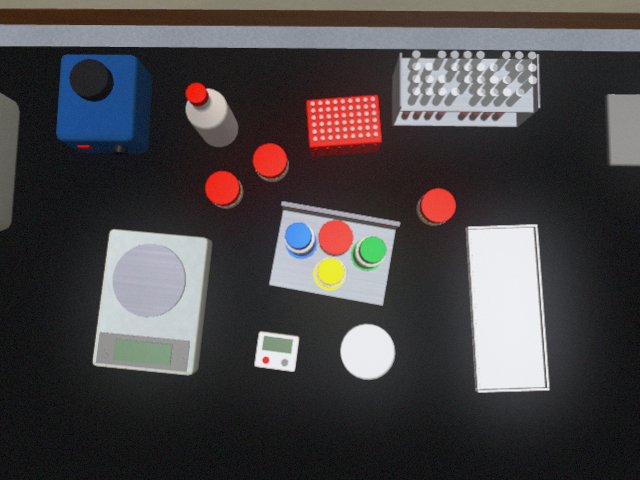

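The real jar is the one in the bay: top view (335,238), with the bottles at (298,236), (330,272) and (372,250). The tray is at (508,308) and the pan at (149,280). The other red lids are look-alikes. Next I'll refine the positions by colour and edges.

```bash
cat > m.py <<'E'
from h import *
H={"blue":(100,130),"green":(45,85),"yellow":(22,38)}
def blob(cam,im,name,near=None,z=0.128,ra=45):
    hsv=cv2.cvtColor(im,cv2.COLOR_RGB2HSV)
    if name=="red": m=((hsv[...,0]<8)|(hsv[...,0]>172))
    else: m=(hsv[...,0]>=H[name][0])&(hsv[...,0]<=H[name][1])
    m=m&(hsv[...,1]>140)&(hsv[...,2]>70)
    if near is not None:
        yy,xx=np.mgrid[:480,:640]; m&=np.hypot(xx-near[0],yy-near[1])<ra
    n,l,s,c=cv2.connectedComponentsWithStats(m.astype(np.uint8))
    i=1+np.argmax(s[1:,4]); return c[i],s[i]
E
python3 - <<'E'
from m import *
np.set_printoptions(precision=4,suppress=True)
im=get_image("top")
for n,p in(("blue",(298,236)),("green",(372,250)),("yellow",(330,272)),("red",(335,238))):
    c,s=blob("top",im,n,p,ra=28); z=0.052 if n=="red" else .128
    print(n,c,s,px2w("top",*c,z)[:2])
a=px2w("top",283,205,.055);b=px2w("top",400,222,.055);print("board",a,b,np.degrees(np.arctan2(*(a-b)[[0,1]])))
t=[px2w("top",*q,.014)[:2] for q in((467,228),(536,226),(548,390),(477,391))];print("tray",t,np.mean(t,0))
for k,n in enumerate(("pan","tray","bay")):
    r=cut_out("top",n)
    for q in r[:2]:
        m=q["mask"].astype(np.uint8);cs=max(cv2.findContours(m,0,2)[0],key=cv2.contourArea)
        rc=cv2.minAreaRect(cs);z=(.062,.014,.004)[k]
        print(n,q["conf"],rc,[px2w("top",*p,z)[:2] for p in cv2.boxPoints(rc)],px2w("top",*rc[0],z))
big=cv2.resize(im[190:320,250:420],None,fx=4.5,fy=4.5,interpolation=2)
cv2.imwrite("pics/crop.png",big[:,:,::-1])
E
```

```text
blue [297.9271 235.38  ] [286 223  25  26 521] [0.5899 0.0388]
green [372.2838 249.3992] [360 237  26  26 511] [ 0.5705 -0.0728]
yellow [330.2398 271.0445] [318 259  26  26 517] [ 0.5371 -0.0104]
red [335.0898 237.2486] [319 221  34  34 913] [ 0.5958 -0.0186]
board [0.648  0.0685 0.055 ] [ 0.6223 -0.1251  0.055 ] 7.539984315633207
tray [array([ 0.6192, -0.2465]), array([ 0.6244, -0.3647]), array([ 0.3487, -0.3782]), array([ 0.3448, -0.2601])] [ 0.4843 -0.3124]
pan 0.66 ((152.52171325683594, 301.8208312988281), (106.52335357666016, 140.847900390625), 6.911227226257324) [array([0.3815, 0.3714]), array([0.6086, 0.3563]), array([0.59  , 0.1801]), array([0.3649, 0.1994])] [0.4848 0.2766 0.062 ]
pan 0.54 ((294.6972351074219, 255.00518798828125), (17.47058868408203, 4.2941179275512695), 28.07248878479004) [array([0.5681, 0.0612]), array([0.5743, 0.0581]), array([0.5613, 0.0327]), array([0.5551, 0.0358])] [0.5647 0.0469 0.062 ]
tray 0.7 ((506.0919189453125, 308.1387939453125), (167.23104858398438, 73.6055908203125), 85.84036254882812) [array([ 0.6201, -0.2402]), array([ 0.6313, -0.3662]), array([ 0.3506, -0.3797]), array([ 0.3395, -0.2575])] [ 0.4832 -0.311   0.014 ]
bay 0.72 ((333.469482421875, 253.16543579101562), (119.04960632324219, 85.8192367553711), 10.437475204467773) [array([0.5163, 0.0972]), array([0.6651, 0.0735]), array([ 0.6297, -0.1324]), array([ 0.4827, -0.1059])] [ 0.5728 -0.0172  0.004 ]
```

View pics/crop.png

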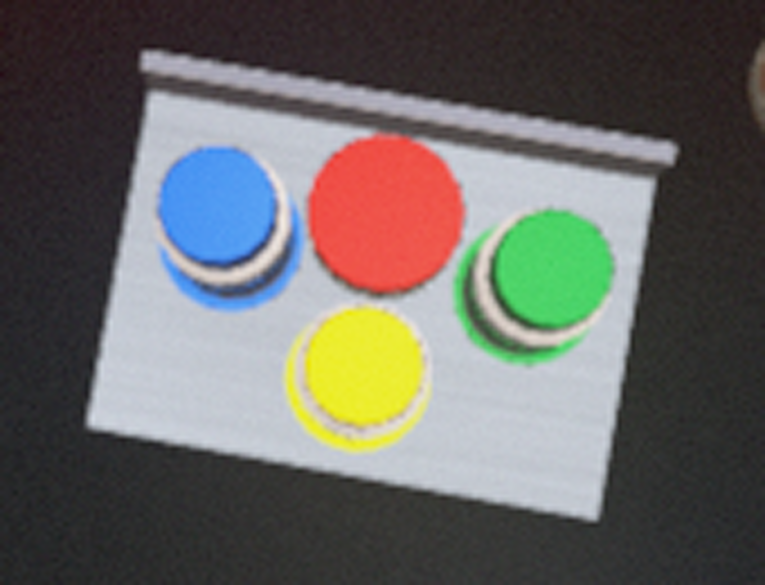

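```bash
cat > go.py <<'E'
import sys
from h import *
# go.py x y z [yaw target of tool y from +y toward +x, deg]: needed shift along tool axes from the current pose
def go(x,y,z,a=9.5):
    o,r=tool();M=r.as_matrix()
    cur=np.degrees(np.arctan2(M[0,1],M[1,1])); tilt=np.degrees(np.arccos(-M[2,0]))
    rot=a-cur
    g=np.radians(a);Y=np.array([np.sin(g),np.cos(g),0]);Z=np.array([np.cos(g),-np.sin(g),0])
    d=np.array([x,y,z])-o["tool_pos"]
    print("t %.1f pos"%o["t"],np.round(o["tool_pos"],4),"yaw %.2f tilt %.2f"%(cur,tilt),"op %.4f"%o["opening"],"F",np.round(o["contact_force"],1))
    print("rot about tool x: %.2f deg; shift tool xyz mm (after rot):"%rot,np.round(1000*np.array([-d[2],d@Y,d@Z]),1))
if __name__=="__main__": go(*map(float,sys.argv[1:]))
E
python3 go.py 0.537 -0.0104 0.25
python3 - <<'E'
from h import *
im=get_image("top")
hsv=cv2.cvtColor(im,cv2.COLOR_RGB2HSV)
c=im[225:325,95:210]; cv2.imwrite("pics/pan.png",cv2.resize(c,None,fx=6,fy=6)[:,:,::-1])
E
```

```text
t 1.3 pos [0.1947 0.5939 0.2313] yaw 18.15 tilt 0.00 op 0.0854 F [ 0.2 -1.1  1. ]
rot about tool x: -8.65 deg; shift tool xyz mm (after rot): [ -18.7 -539.5  437.3]
```

View pics/pan.png

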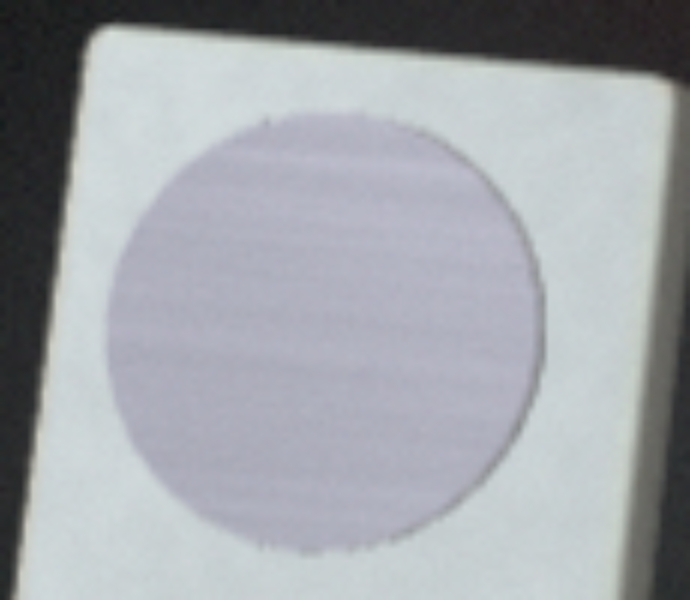

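Call:
{"method": "arm_command", "body": {
  "plan": [
    [[0, 0, 0, -4.3, 0, 0, 0.085], [0, 0, 0, -4.3, 0, 0, 0.085]]
  ],
  "squeeze": 60
}}

```text
t: 1.52
tool_pos: [0.1947, 0.5939, 0.2313]
tool_rot: [0.127, 1.567, -0.127]
contact_force: [-0.3, 0.5, 0.0]
opening: 0.085
```

The pan is a clean circle, centred in the crop at about (326,331), which is full-image (149,280).

Call:
{"method": "arm_command", "body": {
  "plan": [
    [[-0.001, -0.03, 0.0243, 0, 0, 0, 0.085], [-0.001, -0.03, 0.0243, 0, 0, 0, 0.085], [-0.001, -0.03, 0.0243, 0, 0, 0, 0.085], [-0.001, -0.03, 0.0243, 0, 0, 0, 0.085], [-0.001, -0.03, 0.0243, 0, 0, 0, 0.085], [-0.001, -0.03, 0.0243, 0, 0, 0, 0.085], [-0.001, -0.03, 0.0243, 0, 0, 0, 0.085], [-0.001, -0.03, 0.0243, 0, 0, 0, 0.085], [-0.001, -0.03, 0.0243, 0, 0, 0, 0.085], [-0.001, -0.03, 0.0243, 0, 0, 0, 0.085], [-0.001, -0.03, 0.0243, 0, 0, 0, 0.085], [-0.001, -0.03, 0.0243, 0, 0, 0, 0.085], [-0.001, -0.03, 0.0243, 0, 0, 0, 0.085], [-0.001, -0.03, 0.0243, 0, 0, 0, 0.085], [-0.001, -0.03, 0.0243, 0, 0, 0, 0.085], [-0.001, -0.03, 0.0243, 0, 0, 0, 0.085], [-0.001, -0.03, 0.0243, 0, 0, 0, 0.085], [-0.001, -0.03, 0.0243, 0, 0, 0, 0.065]]
  ]
}}

```text
t: 3.02
tool_pos: [0.5545, -0.0292, 0.2521]
tool_rot: [0.118, 1.558, -0.11]
contact_force: [0.8, 1.0, 0.8]
opening: 0.0753
```

```bash
python3 go.py 0.537 -0.0104 0.095; python3 -c "
from h import *
print(px2w('top',149,279.8,.062))"
```

```text
t 3.0 pos [ 0.5545 -0.0292  0.2521] yaw 8.32 tilt 0.65 op 0.0753 F [0.8 1.  0.8]
rot about tool x: 1.18 deg; shift tool xyz mm (after rot): [157.1  15.6 -20.3]
[0.52037366 0.28401757 0.062     ]
```

Call:
{"method": "arm_command", "body": {
  "plan": [
    [[0, 0, 0, 0, 0, 0, 0.065], [0, 0, 0, 0, 0, 0, 0.065]]
  ]
}}

```text
t: 3.18
tool_pos: [0.5571, -0.0363, 0.252]
tool_rot: [0.123, 1.556, -0.118]
contact_force: [0.4, 0.2, -0.3]
opening: 0.0651
```

```bash
cat >> go.py <<'E'
    o,r=tool();g=np.radians(float(sys.argv[4]) if len(sys.argv)>4 else 9.5)
    D=np.array([[0,np.sin(g),np.cos(g)],[0,np.cos(g),-np.sin(g)],[-1,0,0]])
    print("full turn needed, tool axes deg:",np.round(np.degrees(R.from_matrix(r.as_matrix().T@D).as_rotvec()),2))
E
python3 go.py 0.537 -0.0104 0.095
```

```text
File "go.py", line 13
    o,r=tool();g=np.radians(float(sys.argv[4]) if len(sys.argv)>4 else 9.5)
IndentationError: unexpected indent
```

```bash
sed -i 's/^if __name__.*$/if __name__=="__main__":\n    go(*map(float,sys.argv[1:]))/' go.py; python3 go.py 0.537 -0.0104 0.095
```

```text
t 3.2 pos [ 0.5571 -0.0363  0.252 ] yaw 8.82 tilt 0.65 op 0.0651 F [ 0.4  0.2 -0.3]
rot about tool x: 0.68 deg; shift tool xyz mm (after rot): [157.   22.2 -24.1]
full turn needed, tool axes deg: [ 0.68  0.61 -0.22]
```

Call:
{"method": "arm_command", "body": {
  "plan": [
    [[0, 0.0222, -0.0241, 0.7, 0.6, -0.2, 0.065], [0, 0, 0, 0, 0, 0, 0.065], [0.028, 0, 0, 0, 0, 0, 0.065], [0.028, 0, 0, 0, 0, 0, 0.065], [0.028, 0, 0, 0, 0, 0, 0.065], [0.015, 0, 0, 0, 0, 0, 0.065], [0, 0, 0, 0, 0, 0, 0.065], [0, 0, 0, 0, 0, 0, 0.065]]
  ]
}}

```text
t: 3.85
tool_pos: [0.536, -0.0053, 0.1524]
tool_rot: [0.126, 1.56, -0.125]
contact_force: [0.1, 0.0, 0.7]
opening: 0.0648
```

```bash
python3 go.py 0.537 -0.0104 0.095
```

```text
t 3.9 pos [ 0.536  -0.0053  0.1524] yaw 9.16 tilt 0.40 op 0.0648 F [0.1 0.  0.7]
rot about tool x: 0.34 deg; shift tool xyz mm (after rot): [57.4 -4.9  1.8]
full turn needed, tool axes deg: [ 0.34  0.4  -0.05]
```

Call:
{"method": "arm_command", "body": {
  "plan": [
    [[0.01, -0.0045, 0.0015, 0.3, 0.4, 0, 0.065], [0.02, 0, 0, 0, 0, 0, 0.065], [0.018, 0, 0, 0, 0, 0, 0.065], [0.007, 0, 0, 0, 0, 0, 0.065], [0, 0, 0, 0, 0, 0, 0.065], [0, 0, 0, 0, 0, 0, 0.065]]
  ]
}}

```text
t: 4.35
tool_pos: [0.5421, -0.0105, 0.1026]
tool_rot: [0.127, 1.555, -0.128]
contact_force: [-0.5, 0.4, 0.8]
opening: 0.0649
```

```bash
python3 go.py 0.537 -0.0104 0.095
```

```text
t 4.3 pos [ 0.5421 -0.0105  0.1026] yaw 9.35 tilt 0.71 op 0.0649 F [-0.5  0.4  0.8]
rot about tool x: 0.15 deg; shift tool xyz mm (after rot): [ 7.6 -0.8 -5.1]
full turn needed, tool axes deg: [ 0.15  0.71 -0.03]
```

Call:
{"method": "arm_command", "body": {
  "plan": [
    [[0.007, -0.001, -0.004, 0.1, 0.7, 0, 0.065], [0, 0, 0, 0, 0, 0, 0.065], [0, 0, 0, 0, 0, 0, 0.065]]
  ]
}}

```text
t: 4.6
tool_pos: [0.5399, -0.0113, 0.0984]
tool_rot: [0.13, 1.563, -0.13]
contact_force: [1.1, -0.4, 0.6]
opening: 0.0653
```

```bash
python3 go.py 0.537 -0.0104 0.095
```

```text
t 4.6 pos [ 0.5399 -0.0113  0.0984] yaw 9.47 tilt 0.24 op 0.0653 F [ 1.1 -0.4  0.6]
rot about tool x: 0.03 deg; shift tool xyz mm (after rot): [ 3.4  0.4 -3. ]
full turn needed, tool axes deg: [ 0.03  0.24 -0.02]
```

Call:
{"method": "arm_command", "body": {
  "plan": [
    [[0, 0, 0, 0, 0, 0, 0.03], [0, 0, 0, 0, 0, 0, 0.03], [0, 0, 0, 0, 0, 0, 0.03], [0, 0, 0, 0, 0, 0, 0.03], [0, 0, 0, 0, 0, 0, 0.03], [0, 0, 0, 0, 0, 0, 0.03]]
  ],
  "squeeze": 60
}}

```text
t: 5.1
tool_pos: [0.5407, -0.0115, 0.0999]
tool_rot: [0.129, 1.56, -0.13]
contact_force: [-0.0, -0.3, -0.5]
opening: 0.0388
```

```bash
python3 go.py 0.537 -0.0104 0.24
```

```text
t 5.1 pos [ 0.5407 -0.0115  0.0999] yaw 9.47 tilt 0.38 op 0.0388 F [-0.  -0.3 -0.5]
rot about tool x: 0.03 deg; shift tool xyz mm (after rot): [-140.1    0.5   -3.8]
full turn needed, tool axes deg: [ 0.03  0.38 -0.02]
```

Call:
{"method": "arm_command", "body": {
  "plan": [
    [[-0.012, 0, 0, 0, 0, 0, 0.03], [-0.022, 0, 0, 0, 0.2, 0, 0.03], [-0.025, 0, 0, 0, 0, 0, 0.03], [-0.025, 0, 0, 0, 0, 0, 0.03], [-0.025, 0, 0, 0, 0, 0, 0.03], [-0.025, 0, 0, 0, 0, 0, 0.03], [-0.016, 0, 0, 0, 0, 0, 0.03], [0, 0, 0, 0, 0, 0, 0.03], [0, 0, 0, 0, 0, 0, 0.03]]
  ]
}}

```text
t: 5.85
tool_pos: [0.5373, -0.011, 0.2586]
tool_rot: [0.13, 1.57, -0.129]
contact_force: [0.7, -0.4, -2.5]
opening: 0.0386
```

```bash
python3 go.py 0.406 -0.316 0.25
```

```text
t 5.8 pos [ 0.5373 -0.011   0.2586] yaw 9.46 tilt 0.16 op 0.0386 F [ 0.7 -0.4 -2.5]
rot about tool x: 0.04 deg; shift tool xyz mm (after rot): [   8.6 -322.5  -79.2]
full turn needed, tool axes deg: [ 0.04 -0.16 -0.01]
```

Call:
{"method": "arm_command", "body": {
  "plan": [
    [[0, -0.012, -0.003, 0, 0, 0, 0.03], [0.0005, -0.024, -0.006, 0, 0, 0, 0.03], [0.0005, -0.024, -0.006, 0, 0, 0, 0.03], [0.0005, -0.024, -0.006, 0, 0, 0, 0.03], [0.0005, -0.024, -0.006, 0, 0, 0, 0.03], [0.0005, -0.024, -0.006, 0, 0, 0, 0.03], [0.0005, -0.024, -0.006, 0, 0, 0, 0.03], [0.0005, -0.024, -0.006, 0, 0, 0, 0.03], [0.0005, -0.024, -0.006, 0, 0, 0, 0.03], [0.0005, -0.024, -0.006, 0, 0, 0, 0.03], [0.0005, -0.024, -0.006, 0, 0, 0, 0.03], [0.0005, -0.024, -0.006, 0, 0, 0, 0.03], [0.0005, -0.024, -0.006, 0, 0, 0, 0.03], [0.0005, -0.012, -0.003, 0, 0, 0, 0.03], [0, 0, 0, 0, 0, 0, 0.03], [0, 0, 0, 0, 0, 0, 0.03]]
  ]
}}

```text
t: 7.18
tool_pos: [0.3839, -0.3185, 0.2216]
tool_rot: [0.147, 1.613, -0.115]
contact_force: [-0.1, -0.0, -1.5]
opening: 0.0383
```

```bash
python3 go.py 0.406 -0.316 0.098
```

```text
t 7.2 pos [ 0.3839 -0.3185  0.2216] yaw 9.54 tilt 2.89 op 0.0383 F [-0.1 -0.  -1.5]
rot about tool x: -0.04 deg; shift tool xyz mm (after rot): [123.6   6.1  21.4]
full turn needed, tool axes deg: [-0.01 -2.74 -0.92]
```

Call:
{"method": "arm_command", "body": {
  "plan": [
    [[0, 0.006, 0.012, 0, -2.7, -0.9, 0.03], [0, 0, 0.004, 0, 0, 0, 0.03], [0, 0, 0, 0, 0, 0, 0.03], [0.02, 0, 0, 0, 0, 0, 0.03], [0.025, 0, 0, 0, 0, 0, 0.03], [0.025, 0, 0, 0, 0, 0, 0.03], [0.015, 0, 0, 0, 0, 0, 0.03], [0, 0, 0, 0, 0, 0, 0.03], [0, 0, 0, 0, 0, 0, 0.03]]
  ]
}}

```text
t: 7.93
tool_pos: [0.4001, -0.3102, 0.1305]
tool_rot: [0.128, 1.576, -0.121]
contact_force: [-0.1, 0.3, -1.1]
opening: 0.0382
```

```bash
python3 go.py 0.406 -0.316 0.099
```

```text
t 7.9 pos [ 0.4001 -0.3102  0.1305] yaw 9.06 tilt 0.57 op 0.0382 F [-0.1  0.3 -1.1]
rot about tool x: 0.44 deg; shift tool xyz mm (after rot): [31.5 -4.8  6.8]
full turn needed, tool axes deg: [ 0.45 -0.53 -0.22]
```

Call:
{"method": "arm_command", "body": {
  "plan": [
    [[0.01, -0.003, 0.005, 0.4, -0.5, -0.2, 0.03], [0.01, 0, 0, 0, 0, 0, 0.03], [0.005, 0, 0, 0, 0, 0, 0.03], [0, 0, 0, 0, 0, 0, 0.03], [0, 0, 0, 0, 0, 0, 0.03]]
  ]
}}

```text
t: 8.35
tool_pos: [0.4064, -0.3147, 0.1087]
tool_rot: [0.125, 1.565, -0.13]
contact_force: [0.4, -0.0, -1.6]
opening: 0.0384
```

```bash
python3 go.py 0.406 -0.316 0.0985
```

```text
t 8.3 pos [ 0.4064 -0.3147  0.1087] yaw 9.30 tilt 0.18 op 0.0384 F [ 0.4 -0.  -1.6]
rot about tool x: 0.20 deg; shift tool xyz mm (after rot): [10.2 -1.4 -0.2]
full turn needed, tool axes deg: [0.2  0.11 0.15]
```

Call:
{"method": "arm_command", "body": {
  "plan": [
    [[0.006, -0.001, 0, 0.2, 0.1, 0.1, 0.03], [0.003, 0, 0, 0, 0, 0, 0.03], [0, 0, 0, 0, 0, 0, 0.03], [0, 0, 0, 0, 0, 0, 0.03]]
  ]
}}

```text
t: 8.68
tool_pos: [0.407, -0.3166, 0.1011]
tool_rot: [0.128, 1.565, -0.132]
contact_force: [0.2, 0.1, -1.8]
opening: 0.0385
```

```bash
python3 go.py 0.406 -0.316 0.0985
```

```text
t 8.7 pos [ 0.407  -0.3166  0.1011] yaw 9.50 tilt 0.20 op 0.0385 F [ 0.2  0.1 -1.8]
rot about tool x: -0.00 deg; shift tool xyz mm (after rot): [ 2.6  0.5 -1.1]
full turn needed, tool axes deg: [-0.    0.13  0.15]
```

Call:
{"method": "arm_command", "body": {
  "plan": [
    [[0.0025, 0, 0, 0, 0, 0, 0.03], [0, 0, 0, 0, 0, 0, 0.03], [0, 0, 0, 0, 0, 0, 0.03]]
  ]
}}

```text
t: 8.93
tool_pos: [0.4071, -0.3169, 0.0987]
tool_rot: [0.128, 1.564, -0.133]
contact_force: [0.2, -0.1, -0.2]
opening: 0.0386
```

Call:
{"method": "arm_command", "body": {
  "plan": [
    [[0, 0, 0, 0, 0, 0, 0.065], [0, 0, 0, 0, 0, 0, 0.065], [0, 0, 0, 0, 0, 0, 0.065], [0, 0, 0, 0, 0, 0, 0.065], [-0.01, 0, 0, 0, 0, 0, 0.065], [-0.025, 0, 0, 0, 0, 0, 0.065], [-0.03, 0, 0, 0, 0, 0, 0.065], [-0.025, 0, 0, 0, 0, 0, 0.065], [-0.01, 0, 0, 0, 0, 0, 0.065], [0, 0, 0, 0, 0, 0, 0.065]]
  ]
}}

```text
t: 9.77
tool_pos: [0.4069, -0.3165, 0.2063]
tool_rot: [0.127, 1.564, -0.133]
contact_force: [0.2, 0.4, 0.1]
opening: 0.0649
```

```bash
python3 go.py 0.5715 -0.074 0.2
```

```text
t 9.8 pos [ 0.4069 -0.3165  0.2063] yaw 9.51 tilt 0.28 op 0.0649 F [0.2 0.4 0.1]
rot about tool x: -0.01 deg; shift tool xyz mm (after rot): [  6.3 266.3 122.4]
full turn needed, tool axes deg: [-0.01  0.2   0.2 ]
```

Call:
{"method": "arm_command", "body": {
  "plan": [
    [[0, 0.012, 0.006, 0, 0, 0, 0.065], [0, 0.024, 0.011, 0, 0, 0, 0.065], [0, 0.024, 0.011, 0, 0, 0, 0.065], [0, 0.024, 0.011, 0, 0, 0, 0.065], [0, 0.024, 0.011, 0, 0, 0, 0.065], [0, 0.024, 0.011, 0, 0, 0, 0.065], [0, 0.024, 0.011, 0, 0, 0, 0.065], [0, 0.024, 0.011, 0, 0, 0, 0.065], [0, 0.024, 0.011, 0, 0, 0, 0.065], [0, 0.024, 0.011, 0, 0, 0, 0.065], [0, 0.018, 0.01, 0, 0, 0, 0.065], [0, 0.008, 0.005, 0, 0, 0, 0.065], [0, 0, 0, 0, 0, 0, 0.065], [0, 0, 0, 0, 0, 0, 0.065]]
  ]
}}

```text
t: 10.93
tool_pos: [0.5686, -0.0746, 0.1901]
tool_rot: [0.132, 1.581, -0.135]
contact_force: [0.1, -0.3, -0.3]
opening: 0.0648
```

```bash
python3 go.py 0.5715 -0.073 0.098
```

```text
t 10.9 pos [ 0.5686 -0.0746  0.1901] yaw 9.72 tilt 0.80 op 0.0648 F [ 0.1 -0.3 -0.3]
rot about tool x: -0.22 deg; shift tool xyz mm (after rot): [92.1  2.1  2.6]
full turn needed, tool axes deg: [-0.22 -0.78  0.15]
```

Call:
{"method": "arm_command", "body": {
  "plan": [
    [[0, 0.002, 0.002, -0.2, -0.8, 0.1, 0.065], [0.015, 0, 0, 0, 0, 0, 0.065], [0.02, 0, 0, 0, 0, 0, 0.065], [0.015, 0, 0, 0, 0, 0, 0.065], [0.005, 0, 0, 0, 0, 0, 0.065], [0, 0, 0, 0, 0, 0, 0.065], [0, 0, 0, 0, 0, 0, 0.065]]
  ]
}}

```text
t: 11.52
tool_pos: [0.5686, -0.0796, 0.1337]
tool_rot: [0.134, 1.562, -0.139]
contact_force: [-0.1, -0.3, -0.2]
opening: 0.0648
```

```bash
python3 go.py 0.5715 -0.073 0.098
```

```text
t 11.5 pos [ 0.5686 -0.0796  0.1337] yaw 9.96 tilt 0.31 op 0.0648 F [-0.1 -0.3 -0.2]
rot about tool x: -0.46 deg; shift tool xyz mm (after rot): [35.7  7.   1.8]
full turn needed, tool axes deg: [-0.46  0.27  0.15]
```

Call:
{"method": "arm_command", "body": {
  "plan": [
    [[0, 0.006, 0.002, -0.4, 0.3, 0.1, 0.065], [0, 0, 0, 0, 0, 0, 0.065], [0.012, 0, 0, 0, 0, 0, 0.065], [0.012, 0, 0, 0, 0, 0, 0.065], [0.006, 0, 0, 0, 0, 0, 0.065], [0, 0, 0, 0, 0, 0, 0.065], [0, 0, 0, 0, 0, 0, 0.065]]
  ]
}}

```text
t: 12.1
tool_pos: [0.5739, -0.0747, 0.1045]
tool_rot: [0.13, 1.561, -0.132]
contact_force: [0.8, -0.2, 0.1]
opening: 0.0647
```

```bash
python3 go.py 0.5715 -0.073 0.099
```

```text
t 12.1 pos [ 0.5739 -0.0747  0.1045] yaw 9.56 tilt 0.32 op 0.0647 F [ 0.8 -0.2  0.1]
rot about tool x: -0.06 deg; shift tool xyz mm (after rot): [ 5.5  1.3 -2.7]
full turn needed, tool axes deg: [-0.06  0.31  0.08]
```

Call:
{"method": "arm_command", "body": {
  "plan": [
    [[0.005, 0.001, -0.002, 0, 0.3, 0, 0.065], [0, 0, 0, 0, 0, 0, 0.065], [0, 0, 0, 0, 0, 0, 0.065], [0, 0, 0, 0, 0, 0, 0.03], [0, 0, 0, 0, 0, 0, 0.03], [0, 0, 0, 0, 0, 0, 0.03], [0, 0, 0, 0, 0, 0, 0.03], [0, 0, 0, 0, 0, 0, 0.03], [0, 0, 0, 0, 0, 0, 0.03]]
  ]
}}

```text
t: 12.85
tool_pos: [0.572, -0.0732, 0.0991]
tool_rot: [0.13, 1.567, -0.132]
contact_force: [0.4, -0.7, -1.1]
opening: 0.0386
```

```bash
python3 go.py 0.5715 -0.073 0.24
```

```text
t 12.8 pos [ 0.572  -0.0732  0.0991] yaw 9.56 tilt 0.08 op 0.0386 F [ 0.4 -0.7 -1.1]
rot about tool x: -0.06 deg; shift tool xyz mm (after rot): [-1.409e+02  1.000e-01 -6.000e-01]
full turn needed, tool axes deg: [-0.06 -0.01  0.08]
```

Call:
{"method": "arm_command", "body": {
  "plan": [
    [[-0.012, 0, 0, 0, 0, 0, 0.03], [-0.022, 0, 0, 0, 0.2, 0, 0.03], [-0.025, 0, 0, 0, 0, 0, 0.03], [-0.025, 0, 0, 0, 0, 0, 0.03], [-0.025, 0, 0, 0, 0, 0, 0.03], [-0.025, 0, 0, 0, 0, 0, 0.03], [-0.016, 0, 0, 0, 0, 0, 0.03], [0, 0, 0, 0, 0, 0, 0.03], [0, 0, 0, 0, 0, 0, 0.03]]
  ]
}}

```text
t: 13.6
tool_pos: [0.5695, -0.0722, 0.2569]
tool_rot: [0.131, 1.578, -0.131]
contact_force: [-0.0, 0.3, -2.9]
opening: 0.0382
```

```bash
python3 go.py 0.564 -0.3085 0.24
```

```text
t 13.6 pos [ 0.5695 -0.0722  0.2569] yaw 9.56 tilt 0.63 op 0.0382 F [-0.   0.3 -2.9]
rot about tool x: -0.06 deg; shift tool xyz mm (after rot): [  16.9 -233.9   33.5]
full turn needed, tool axes deg: [-0.06 -0.63  0.03]
```

Call:
{"method": "arm_command", "body": {
  "plan": [
    [[0, -0.012, 0.002, 0, -0.6, 0, 0.03], [0, -0.024, 0.004, 0, 0, 0, 0.03], [0, -0.024, 0.004, 0, 0, 0, 0.03], [0, -0.024, 0.004, 0, 0, 0, 0.03], [0, -0.024, 0.004, 0, 0, 0, 0.03], [0, -0.024, 0.004, 0, 0, 0, 0.03], [0, -0.024, 0.004, 0, 0, 0, 0.03], [0, -0.024, 0.004, 0, 0, 0, 0.03], [0, -0.024, 0.004, 0, 0, 0, 0.03], [0, -0.02, 0.003, 0, 0, 0, 0.03], [0, -0.01, 0.001, 0, 0, 0, 0.03], [0, 0, 0, 0, 0, 0, 0.03], [0, 0, 0, 0, 0, 0, 0.03]]
  ]
}}

```text
t: 14.68
tool_pos: [0.5553, -0.3233, 0.2295]
tool_rot: [0.141, 1.598, -0.123]
contact_force: [1.1, -0.0, -2.4]
opening: 0.0384
```

```bash
python3 go.py 0.564 -0.3085 0.098
```

```text
t 14.7 pos [ 0.5553 -0.3233  0.2295] yaw 9.58 tilt 1.92 op 0.0384 F [ 1.1 -0.  -2.4]
rot about tool x: -0.08 deg; shift tool xyz mm (after rot): [131.5  16.1   6.1]
full turn needed, tool axes deg: [-0.07 -1.85 -0.52]
```

Call:
{"method": "arm_command", "body": {
  "plan": [
    [[0, 0.014, 0.002, 0, -1.8, -0.5, 0.03], [0, 0, 0, 0, 0, 0, 0.03], [0.02, 0, 0, 0, 0, 0, 0.03], [0.025, 0, 0, 0, 0, 0, 0.03], [0.025, 0, 0, 0, 0, 0, 0.03], [0.02, 0, 0, 0, 0, 0, 0.03], [0.008, 0, 0, 0, 0, 0, 0.03], [0, 0, 0, 0, 0, 0, 0.03], [0, 0, 0, 0, 0, 0, 0.03]]
  ]
}}

```text
t: 15.43
tool_pos: [0.5598, -0.302, 0.1279]
tool_rot: [0.124, 1.569, -0.122]
contact_force: [-0.4, -0.4, -2.0]
opening: 0.0388
```

```bash
python3 go.py 0.564 -0.3085 0.0975
```

```text
t 15.4 pos [ 0.5598 -0.302   0.1279] yaw 9.00 tilt 0.15 op 0.0388 F [-0.4 -0.4 -2. ]
rot about tool x: 0.50 deg; shift tool xyz mm (after rot): [30.4 -5.8  5.2]
full turn needed, tool axes deg: [ 0.5  -0.13 -0.07]
```

Call:
{"method": "arm_command", "body": {
  "plan": [
    [[0.008, -0.005, 0.004, 0.5, -0.1, 0, 0.03], [0.01, 0, 0, 0, 0, 0, 0.03], [0.006, 0, 0, 0, 0, 0, 0.03], [0.002, 0, 0, 0, 0, 0, 0.03], [0, 0, 0, 0, 0, 0, 0.03], [0, 0, 0, 0, 0, 0, 0.03]]
  ]
}}

```text
t: 15.93
tool_pos: [0.5662, -0.3097, 0.1048]
tool_rot: [0.128, 1.56, -0.133]
contact_force: [0.6, 0.1, -1.8]
opening: 0.0383
```

```bash
python3 go.py 0.564 -0.3085 0.0971
```

```text
t 15.9 pos [ 0.5662 -0.3097  0.1048] yaw 9.51 tilt 0.42 op 0.0383 F [ 0.6  0.1 -1.8]
rot about tool x: -0.01 deg; shift tool xyz mm (after rot): [ 7.7  0.8 -2.3]
full turn needed, tool axes deg: [-0.01  0.39  0.14]
```

Call:
{"method": "arm_command", "body": {
  "plan": [
    [[0.004, 0, 0, 0, 0.4, 0.1, 0.03], [0.003, 0, 0, 0, 0, 0, 0.03], [0.001, 0, 0, 0, 0, 0, 0.03], [0, 0, 0, 0, 0, 0, 0.03], [0, 0, 0, 0, 0, 0, 0.03]]
  ]
}}

```text
t: 16.35
tool_pos: [0.5668, -0.3103, 0.0973]
tool_rot: [0.129, 1.566, -0.132]
contact_force: [-0.3, 0.1, -2.4]
opening: 0.0389
```

```bash
python3 go.py 0.564 -0.3085 0.0971
```

```text
t 16.4 pos [ 0.5668 -0.3103  0.0973] yaw 9.52 tilt 0.10 op 0.0389 F [-0.3  0.1 -2.4]
rot about tool x: -0.02 deg; shift tool xyz mm (after rot): [ 0.2  1.3 -3.1]
full turn needed, tool axes deg: [-0.02  0.06  0.08]
```

Call:
{"method": "arm_command", "body": {
  "plan": [
    [[0.0015, 0, 0, 0, 0, 0, 0.03], [0, 0, 0, 0, 0, 0, 0.03], [0, 0, 0, 0, 0, 0, 0.065], [0, 0, 0, 0, 0, 0, 0.065], [0, 0, 0, 0, 0, 0, 0.065], [0, 0, 0, 0, 0, 0, 0.065], [-0.01, 0, 0, 0, 0, 0, 0.065], [-0.025, 0, 0, 0, 0, 0, 0.065], [-0.03, 0, 0, 0, 0, 0, 0.065], [-0.025, 0, 0, 0, 0, 0, 0.065], [-0.015, 0, 0, 0, 0, 0, 0.065], [0, 0, 0, 0, 0, 0, 0.065]]
  ]
}}

```text
t: 17.35
tool_pos: [0.567, -0.3103, 0.2097]
tool_rot: [0.128, 1.564, -0.132]
contact_force: [0.6, -0.3, 0.5]
opening: 0.065
```

```bash
python3 go.py 0.5905 0.039 0.2
```

```text
t 17.4 pos [ 0.567  -0.3103  0.2097] yaw 9.52 tilt 0.21 op 0.0650 F [ 0.6 -0.3  0.5]
rot about tool x: -0.02 deg; shift tool xyz mm (after rot): [  9.7 348.4 -34.5]
full turn needed, tool axes deg: [-0.02  0.17  0.13]
```

Call:
{"method": "arm_command", "body": {
  "plan": [
    [[0, 0.015, -0.002, 0, 0, 0, 0.065], [0, 0.03, -0.003, 0, 0, 0, 0.065], [0, 0.03, -0.003, 0, 0, 0, 0.065], [0, 0.03, -0.003, 0, 0, 0, 0.065], [0, 0.03, -0.003, 0, 0, 0, 0.065], [0, 0.03, -0.003, 0, 0, 0, 0.065], [0, 0.03, -0.003, 0, 0, 0, 0.065], [0, 0.03, -0.003, 0, 0, 0, 0.065], [0, 0.03, -0.003, 0, 0, 0, 0.065], [0, 0.03, -0.003, 0, 0, 0, 0.065], [0, 0.03, -0.003, 0, 0, 0, 0.065], [0, 0.02, -0.002, 0, 0, 0, 0.065], [0, 0.008, 0, 0, 0, 0, 0.065], [0, 0, 0, 0, 0, 0, 0.065], [0, 0, 0, 0, 0, 0, 0.065]]
  ]
}}

```text
t: 18.6
tool_pos: [0.5806, 0.0586, 0.1939]
tool_rot: [0.131, 1.584, -0.129]
contact_force: [-0.1, -1.5, -0.9]
opening: 0.065
```

```bash
python3 go.py 0.5905 0.039 0.135
```

```text
t 18.6 pos [0.5806 0.0586 0.1939] yaw 9.48 tilt 1.01 op 0.0650 F [-0.1 -1.5 -0.9]
rot about tool x: 0.02 deg; shift tool xyz mm (after rot): [ 58.9 -17.7  13. ]
full turn needed, tool axes deg: [ 0.02 -1.01  0.01]
```

Call:
{"method": "arm_command", "body": {
  "plan": [
    [[0, -0.015, 0.01, 0, -1, 0, 0.065], [0, 0, 0, 0, 0, 0, 0.065], [0.02, 0, 0, 0, 0, 0, 0.065], [0.02, 0, 0, 0, 0, 0, 0.065], [0.012, 0, 0, 0, 0, 0, 0.065], [0, 0, 0, 0, 0, 0, 0.065], [0, 0, 0, 0, 0, 0, 0.065]]
  ]
}}

```text
t: 19.18
tool_pos: [0.5875, 0.0355, 0.1394]
tool_rot: [0.136, 1.568, -0.138]
contact_force: [0.7, -0.8, -0.3]
opening: 0.065
```

```bash
python3 go.py 0.5905 0.039 0.099
```

```text
t 19.2 pos [0.5875 0.0355 0.1394] yaw 10.01 tilt 0.09 op 0.0650 F [ 0.7 -0.8 -0.3]
rot about tool x: -0.51 deg; shift tool xyz mm (after rot): [40.4  4.   2.4]
full turn needed, tool axes deg: [-0.51 -0.07  0.06]
```

Call:
{"method": "arm_command", "body": {
  "plan": [
    [[0, 0.003, 0.001, -0.5, 0, 0, 0.065], [0.01, 0, 0, 0, 0, 0, 0.065], [0.015, 0, 0, 0, 0, 0, 0.065], [0.008, 0, 0, 0, 0, 0, 0.065], [0, 0, 0, 0, 0, 0, 0.065], [0, 0, 0, 0, 0, 0, 0.065]]
  ]
}}

```text
t: 19.68
tool_pos: [0.5918, 0.038, 0.1086]
tool_rot: [0.129, 1.561, -0.131]
contact_force: [0.1, -0.2, 0.4]
opening: 0.0651
```

```bash
python3 go.py 0.5905 0.039 0.099
```

```text
t 19.7 pos [0.5918 0.038  0.1086] yaw 9.49 tilt 0.31 op 0.0651 F [ 0.1 -0.2  0.4]
rot about tool x: 0.01 deg; shift tool xyz mm (after rot): [ 9.6  0.7 -1.4]
full turn needed, tool axes deg: [0.01 0.31 0.01]
```

Call:
{"method": "arm_command", "body": {
  "plan": [
    [[0.006, 0.001, -0.002, 0, 0.3, 0, 0.065], [0.003, 0, 0, 0, 0, 0, 0.065], [0, 0, 0, 0, 0, 0, 0.065], [0, 0, 0, 0, 0, 0, 0.03], [0, 0, 0, 0, 0, 0, 0.03], [0, 0, 0, 0, 0, 0, 0.03], [0, 0, 0, 0, 0, 0, 0.03], [0, 0, 0, 0, 0, 0, 0.03], [0, 0, 0, 0, 0, 0, 0.03]]
  ]
}}

```text
t: 20.43
tool_pos: [0.5912, 0.0397, 0.101]
tool_rot: [0.13, 1.564, -0.13]
contact_force: [-0.5, 0.2, 0.1]
opening: 0.038
```

```bash
python3 go.py 0.5905 0.039 0.24
```

```text
t 20.4 pos [0.5912 0.0397 0.101 ] yaw 9.47 tilt 0.18 op 0.0380 F [-0.5  0.2  0.1]
rot about tool x: 0.03 deg; shift tool xyz mm (after rot): [-139.    -0.8   -0.5]
full turn needed, tool axes deg: [ 0.03  0.18 -0.01]
```

Call:
{"method": "arm_command", "body": {
  "plan": [
    [[-0.012, 0, 0, 0, 0, 0, 0.03], [-0.022, 0, 0, 0, 0.2, 0, 0.03], [-0.025, 0, 0, 0, 0, 0, 0.03], [-0.025, 0, 0, 0, 0, 0, 0.03], [-0.025, 0, 0, 0, 0, 0, 0.03], [-0.025, 0, 0, 0, 0, 0, 0.03], [-0.025, 0, 0, 0, 0, 0, 0.03], [-0.016, 0, 0, 0, 0, 0, 0.03], [0, 0, 0, 0, 0, 0, 0.03], [0, 0, 0, 0, 0, 0, 0.03]]
  ]
}}

```text
t: 21.27
tool_pos: [0.588, 0.0399, 0.2861]
tool_rot: [0.13, 1.574, -0.13]
contact_force: [0.4, -0.3, -2.4]
opening: 0.0386
```

```bash
python3 go.py 0.485 -0.312 0.26
```

```text
t 21.3 pos [0.588  0.0399 0.2861] yaw 9.47 tilt 0.41 op 0.0386 F [ 0.4 -0.3 -2.4]
rot about tool x: 0.03 deg; shift tool xyz mm (after rot): [  26.1 -364.1  -43.5]
full turn needed, tool axes deg: [ 0.03 -0.41  0.02]
```

Call:
{"method": "arm_command", "body": {
  "plan": [
    [[0, -0.012, -0.001, 0, -0.4, 0, 0.03], [0, -0.024, -0.002, 0, 0, 0, 0.03], [0, -0.024, -0.002, 0, 0, 0, 0.03], [0, -0.024, -0.002, 0, 0, 0, 0.03], [0, -0.024, -0.002, 0, 0, 0, 0.03], [0, -0.024, -0.002, 0, 0, 0, 0.03], [0, -0.024, -0.002, 0, 0, 0, 0.03], [0, -0.024, -0.002, 0, 0, 0, 0.03], [0, -0.024, -0.002, 0, 0, 0, 0.03], [0, -0.024, -0.002, 0, 0, 0, 0.03], [0, -0.024, -0.002, 0, 0, 0, 0.03], [0, -0.024, -0.002, 0, 0, 0, 0.03], [0, -0.024, -0.002, 0, 0, 0, 0.03], [0, -0.024, -0.002, 0, 0, 0, 0.03], [0, -0.016, -0.001, 0, 0, 0, 0.03], [0, -0.008, 0, 0, 0, 0, 0.03], [0, 0, 0, 0, 0, 0, 0.03], [0, 0, 0, 0, 0, 0, 0.03]]
  ]
}}

```text
t: 22.77
tool_pos: [0.4767, -0.3175, 0.2481]
tool_rot: [0.144, 1.618, -0.121]
contact_force: [0.3, -0.4, -2.0]
opening: 0.0383
```

```bash
python3 go.py 0.485 -0.312 0.099
```

```text
t 22.8 pos [ 0.4767 -0.3175  0.2481] yaw 9.61 tilt 3.07 op 0.0383 F [ 0.3 -0.4 -2. ]
rot about tool x: -0.11 deg; shift tool xyz mm (after rot): [149.1   6.7   7.3]
full turn needed, tool axes deg: [-0.1  -3.01 -0.62]
```

Call:
{"method": "arm_command", "body": {
  "plan": [
    [[0, 0.006, 0.003, 0, -3, -0.6, 0.03], [0, 0, 0, 0, 0, 0, 0.03], [0, 0, 0, 0, 0, 0, 0.03], [0.02, 0, 0, 0, 0, 0, 0.03], [0.025, 0, 0, 0, 0, 0, 0.03], [0.008, 0, 0, 0, 0, 0, 0.03], [0, 0, 0, 0, 0, 0, 0.03], [0, 0, 0, 0, 0, 0, 0.03]]
  ]
}}

```text
t: 23.43
tool_pos: [0.4818, -0.307, 0.1931]
tool_rot: [0.128, 1.57, -0.124]
contact_force: [0.0, 0.1, -0.6]
opening: 0.0384
```

```bash
python3 go.py 0.485 -0.312 0.099
```

```text
t 23.4 pos [ 0.4818 -0.307   0.1931] yaw 9.17 tilt 0.23 op 0.0384 F [ 0.   0.1 -0.6]
rot about tool x: 0.33 deg; shift tool xyz mm (after rot): [94.1 -4.4  4. ]
full turn needed, tool axes deg: [ 0.33 -0.2  -0.11]
```

Call:
{"method": "arm_command", "body": {
  "plan": [
    [[0, -0.003, 0.002, 0.3, -0.2, 0, 0.03], [0.015, 0, 0, 0, 0, 0, 0.03], [0.022, 0, 0, 0, 0, 0, 0.03], [0.022, 0, 0, 0, 0, 0, 0.03], [0.014, 0, 0, 0, 0, 0, 0.03], [0.006, 0, 0, 0, 0, 0, 0.03], [0, 0, 0, 0, 0, 0, 0.03], [0, 0, 0, 0, 0, 0, 0.03]]
  ]
}}

```text
t: 24.1
tool_pos: [0.4878, -0.3141, 0.1164]
tool_rot: [0.125, 1.556, -0.134]
contact_force: [-0.3, -0.5, -1.9]
opening: 0.0381
```

```bash
python3 go.py 0.485 -0.312 0.099
```

```text
t 24.1 pos [ 0.4878 -0.3141  0.1164] yaw 9.49 tilt 0.69 op 0.0381 F [-0.3 -0.5 -1.9]
rot about tool x: 0.01 deg; shift tool xyz mm (after rot): [17.4  1.6 -3.1]
full turn needed, tool axes deg: [0.01 0.63 0.28]
```

Call:
{"method": "arm_command", "body": {
  "plan": [
    [[0.005, 0, -0.002, 0, 0.6, 0.2, 0.03], [0.007, 0, 0, 0, 0, 0, 0.03], [0.002, 0, 0, 0, 0, 0, 0.03], [0, 0, 0, 0, 0, 0, 0.03], [0, 0, 0, 0, 0, 0, 0.03]]
  ]
}}

```text
t: 24.52
tool_pos: [0.4877, -0.3156, 0.1051]
tool_rot: [0.126, 1.562, -0.134]
contact_force: [-0.0, 0.2, -2.3]
opening: 0.0382
```

```bash
python3 go.py 0.485 -0.312 0.099
```

```text
t 24.5 pos [ 0.4877 -0.3156  0.1051] yaw 9.50 tilt 0.39 op 0.0382 F [-0.   0.2 -2.3]
rot about tool x: -0.00 deg; shift tool xyz mm (after rot): [ 6.1  3.1 -3.3]
full turn needed, tool axes deg: [0.   0.3  0.25]
```

Call:
{"method": "arm_command", "body": {
  "plan": [
    [[0.003, 0, 0, 0, 0.3, 0.2, 0.03], [0.003, 0, 0, 0, 0, 0, 0.03], [0.0005, 0, 0, 0, 0, 0, 0.03], [0, 0, 0, 0, 0, 0, 0.03]]
  ]
}}

```text
t: 24.85
tool_pos: [0.4884, -0.3161, 0.0991]
tool_rot: [0.129, 1.566, -0.131]
contact_force: [0.1, -0.5, -0.5]
opening: 0.0385
```

Call:
{"method": "arm_command", "body": {
  "plan": [
    [[0, 0, 0, 0, 0, 0, 0.065], [0, 0, 0, 0, 0, 0, 0.065], [0, 0, 0, 0, 0, 0, 0.065], [0, 0, 0, 0, 0, 0, 0.065], [-0.01, 0, 0, 0, 0, 0, 0.065], [-0.025, 0, 0, 0, 0, 0, 0.065], [-0.03, 0, 0, 0, 0, 0, 0.065], [-0.025, 0, 0, 0, 0, 0, 0.065], [-0.015, 0, 0, 0, 0, 0, 0.085], [0, 0, 0, 0, 0, 0, 0.085]]
  ]
}}

```text
t: 25.68
tool_pos: [0.4885, -0.316, 0.2129]
tool_rot: [0.128, 1.564, -0.132]
contact_force: [0.9, -1.4, 1.4]
opening: 0.0847
```

```bash
python3 - <<'E'
from m import *
im=snap("top","t2.png")
for n,p in(("blue",(508,306)),("green",(508,260)),("yellow",(508,352)),("red",(335,238))):
    z=.052 if n=="red" else .126
    c,s=blob("top",im,n,p,ra=60 if n!="red" else 28); print(n,c,s,px2w("top",*c,z)[:2])
for n in "disc_blue disc_green disc_yellow bay".split(): print(n,[(round(r["conf"],2),w("top",r["at"]).round(4)) for r in mark_of("top",n)[:2]])
E
python3 go.py 0.5958 -0.0186 0.13
```

```text
blue [533.18235294 313.97647059] [524 300  24  22 170] [ 0.47884395 -0.31028162]
green [532.22243346 254.53802281] [520 242  26  26 526] [ 0.56663744 -0.31088584]
yellow [537.88926174 366.22818792] [525 353  27  27 596] [ 0.40330031 -0.3154117 ]
red [335.00443951 237.26082131] [319 221  33  34 901] [ 0.59575828 -0.01850092]
disc_blue [(0.9, array([0.594 , 0.0438, 0.0076]))]
disc_green [(0.59, array([ 0.5707, -0.0734,  0.0026]))]
disc_yellow [(0.61, array([ 0.5306, -0.006 ,  0.0088]))]
bay [(0.92, array([ 5.959e-01, -2.150e-02, -1.000e-04])), (0.42, array([ 0.4019, -0.3172,  0.0606]))]
t 25.9 pos [ 0.4859 -0.3139  0.2054] yaw 9.50 tilt 0.44 op 0.0850 F [ 0.3 -0.2 -0.4]
rot about tool x: -0.00 deg; shift tool xyz mm (after rot): [ 75.4 309.4  59.6]
full turn needed, tool axes deg: [ 0.   -0.4  -0.19]
```

View pics/t2.png

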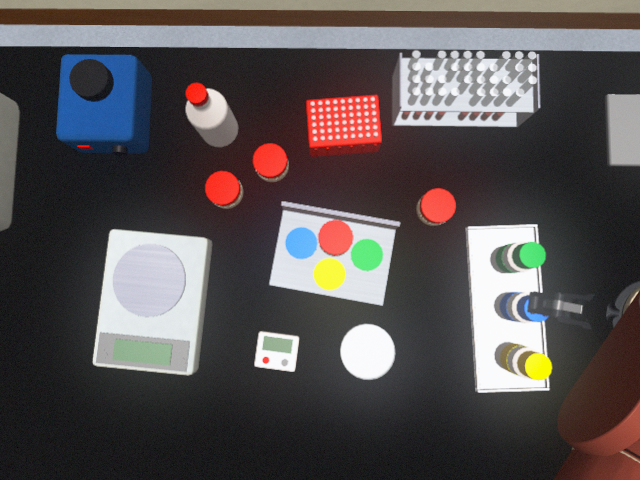

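All three bottles stand in the tray, with caps at (532,255), (535,308) and (538,366). The jar and the bare discs at (301,242), (366,255) and (329,274) are unobstructed. Now the jar.

Run:
```python
from m import *
im=get_image("top")
for n,p in(("blue",(301,242)),("green",(366,255)),("yellow",(329,274))):
    c,s=blob("top",im,n,p,ra=25); print(n,c,s,px2w("top",*c,.006)[:2])
```

```text
blue [300.65698479 242.58367911] [286 228  30  30 723] [0.5903013 0.0402751]
green [366.43646409 254.41298343] [352 240  30  30 724] [ 0.57142395 -0.07442924]
yellow [329.05562914 273.71655629] [314 259  31  31 755] [ 0.53688641 -0.01002082]
```

Call:
{"method": "arm_command", "body": {
  "plan": [
    [[0, 0.015, 0.003, 0, -0.4, -0.2, 0.085], [0, 0.03, 0.006, 0, 0, 0, 0.085], [0, 0.03, 0.006, 0, 0, 0, 0.085], [0, 0.03, 0.006, 0, 0, 0, 0.085], [0, 0.03, 0.006, 0, 0, 0, 0.085], [0, 0.03, 0.006, 0, 0, 0, 0.085], [0, 0.03, 0.006, 0, 0, 0, 0.085], [0, 0.03, 0.006, 0, 0, 0, 0.085], [0, 0.03, 0.006, 0, 0, 0, 0.085], [0, 0.022, 0.005, 0, 0, 0, 0.085], [0, 0.012, 0.003, 0, 0, 0, 0.085], [0, 0, 0, 0, 0, 0, 0.085], [0, 0, 0, 0, 0, 0, 0.085]]
  ]
}}

```text
t: 27.07
tool_pos: [0.5869, -0.0246, 0.1829]
tool_rot: [0.141, 1.6, -0.128]
contact_force: [-0.2, -0.9, 0.2]
opening: 0.0848
```

```bash
python3 go.py 0.5958 -0.0186 0.09
```

```text
t 27.1 pos [ 0.5869 -0.0246  0.1829] yaw 9.76 tilt 1.99 op 0.0848 F [-0.2 -0.9  0.2]
rot about tool x: -0.26 deg; shift tool xyz mm (after rot): [92.9  7.4  7.8]
full turn needed, tool axes deg: [-0.26 -1.96 -0.32]
```

Call:
{"method": "arm_command", "body": {
  "plan": [
    [[0, 0.006, 0.004, -0.2, -2, -0.3, 0.085], [0, 0, 0, 0, 0, 0, 0.085], [0, 0, 0, 0, 0, 0, 0.085], [0.02, 0, 0, 0, 0, 0, 0.085], [0.025, 0, 0, 0, 0, 0, 0.085], [0.025, 0, 0, 0, 0, 0, 0.085], [0.01, 0, 0, 0, 0, 0, 0.085], [0, 0, 0, 0, 0, 0, 0.085], [0, 0, 0, 0, 0, 0, 0.085]]
  ]
}}

```text
t: 27.82
tool_pos: [0.5902, -0.0304, 0.1009]
tool_rot: [0.137, 1.568, -0.143]
contact_force: [-0.4, -0.7, 0.2]
opening: 0.0848
```

```bash
python3 go.py 0.5958 -0.0186 0.012
```

```text
t 27.8 pos [ 0.5902 -0.0304  0.1009] yaw 10.22 tilt 0.21 op 0.0848 F [-0.4 -0.7  0.2]
rot about tool x: -0.72 deg; shift tool xyz mm (after rot): [88.9 12.6  3.6]
full turn needed, tool axes deg: [-0.72 -0.06  0.2 ]
```

Call:
{"method": "arm_command", "body": {
  "plan": [
    [[0, 0.011, 0.003, -0.7, 0, 0.2, 0.085], [0, 0, 0, 0, 0, 0, 0.085], [0.015, 0, 0, 0, 0, 0, 0.085], [0.008, 0, 0, 0, 0, 0, 0.085], [0, 0, 0, 0, 0, 0, 0.085], [0, 0, 0, 0, 0, 0, 0.085]]
  ]
}}

```text
t: 28.32
tool_pos: [0.601, -0.02, 0.0855]
tool_rot: [0.129, 1.556, -0.13]
contact_force: [-0.7, -0.9, -0.1]
opening: 0.0845
```

```bash
python3 go.py 0.5958 -0.0186 0.012
```

```text
t 28.3 pos [ 0.601  -0.02    0.0855] yaw 9.44 tilt 0.63 op 0.0845 F [-0.7 -0.9 -0.1]
rot about tool x: 0.06 deg; shift tool xyz mm (after rot): [73.5  0.5 -5.3]
full turn needed, tool axes deg: [ 0.06  0.63 -0.03]
```

Call:
{"method": "arm_command", "body": {
  "plan": [
    [[0, 0, -0.004, 0, 0.6, 0, 0.085], [0.015, 0, 0, 0, 0, 0, 0.085], [0.02, 0, 0, 0, 0, 0, 0.085], [0.015, 0, 0, 0, 0, 0, 0.085], [0.006, 0, 0, 0, 0, 0, 0.085], [0, 0, 0, 0, 0, 0, 0.085], [0, 0, 0, 0, 0, 0, 0.085]]
  ]
}}

```text
t: 28.9
tool_pos: [0.6008, -0.0194, 0.0351]
tool_rot: [0.128, 1.559, -0.129]
contact_force: [-0.2, 0.1, 0.4]
opening: 0.0849
```

```bash
python3 go.py 0.5958 -0.0186 0.012
```

```text
t 28.9 pos [ 0.6008 -0.0194  0.0351] yaw 9.39 tilt 0.47 op 0.0849 F [-0.2  0.1  0.4]
rot about tool x: 0.11 deg; shift tool xyz mm (after rot): [23.1 -0.  -5.1]
full turn needed, tool axes deg: [ 0.11  0.47 -0.03]
```

Call:
{"method": "arm_command", "body": {
  "plan": [
    [[0.006, 0, -0.004, 0, 0.4, 0, 0.085], [0.01, 0, 0, 0, 0, 0, 0.085], [0.004, 0, 0, 0, 0, 0, 0.085], [0, 0, 0, 0, 0, 0, 0.085], [0, 0, 0, 0, 0, 0, 0.085]]
  ]
}}

```text
t: 29.32
tool_pos: [0.5987, -0.019, 0.0167]
tool_rot: [0.128, 1.561, -0.128]
contact_force: [-0.1, -0.8, 0.4]
opening: 0.085
```

```bash
python3 go.py 0.5958 -0.0186 0.012
```

```text
t 29.3 pos [ 0.5987 -0.019   0.0167] yaw 9.38 tilt 0.31 op 0.0850 F [-0.1 -0.8  0.4]
rot about tool x: 0.12 deg; shift tool xyz mm (after rot): [ 4.7 -0.1 -2.9]
full turn needed, tool axes deg: [ 0.12  0.31 -0.03]
```

Call:
{"method": "arm_command", "body": {
  "plan": [
    [[0.002, 0, -0.003, 0, 0.3, 0, 0.085], [0, 0, 0, 0, 0, 0, 0.085], [0, 0, 0, 0, 0, 0, 0.05], [0, 0, 0, 0, 0, 0, 0.05], [0, 0, 0, 0, 0, 0, 0.05], [0, 0, 0, 0, 0, 0, 0.05], [0, 0, 0, 0, 0, 0, 0.05], [0, 0, 0, 0, 0, 0, 0.05]]
  ],
  "squeeze": 60
}}

```text
t: 29.98
tool_pos: [0.5961, -0.0185, 0.0155]
tool_rot: [0.129, 1.566, -0.128]
contact_force: [0.2, 0.2, -0.4]
opening: 0.0568
```

```bash
python3 go.py 0.5958 -0.0186 0.012
```

```text
t 30.0 pos [ 0.5961 -0.0185  0.0155] yaw 9.38 tilt 0.08 op 0.0568 F [ 0.2  0.2 -0.4]
rot about tool x: 0.12 deg; shift tool xyz mm (after rot): [ 3.5 -0.1 -0.3]
full turn needed, tool axes deg: [ 0.12  0.07 -0.03]
```

Call:
{"method": "arm_command", "body": {
  "plan": [
    [[-0.008, 0, 0, 0, 0, 0, 0.05], [-0.015, 0, 0, 0, 0, 0, 0.05], [-0.025, 0, 0, 0, 0, 0, 0.05], [-0.025, 0, 0, 0, 0, 0, 0.05], [-0.025, 0, 0, 0, 0, 0, 0.05], [-0.025, 0, 0, 0, 0, 0, 0.05], [-0.015, 0, 0, 0, 0, 0, 0.05], [0, 0, 0, 0, 0, 0, 0.05], [0, 0, 0, 0, 0, 0, 0.05]]
  ]
}}

```text
t: 30.73
tool_pos: [0.592, -0.018, 0.1578]
tool_rot: [0.13, 1.575, -0.128]
contact_force: [0.3, 0.3, -2.2]
opening: 0.0568
```

```bash
python3 go.py 0.5204 0.2840 0.15
```

```text
t 30.7 pos [ 0.592  -0.018   0.1578] yaw 9.38 tilt 0.49 op 0.0568 F [ 0.3  0.3 -2.2]
rot about tool x: 0.12 deg; shift tool xyz mm (after rot): [   7.8  286.1 -120.4]
full turn needed, tool axes deg: [ 0.12 -0.49 -0.02]
```

Call:
{"method": "arm_command", "body": {
  "plan": [
    [[0, 0.012, -0.004, 0, -0.5, 0, 0.05], [-0.001, 0.024, -0.009, 0, 0, 0, 0.05], [-0.001, 0.024, -0.009, 0, 0, 0, 0.05], [-0.001, 0.024, -0.009, 0, 0, 0, 0.05], [-0.001, 0.024, -0.009, 0, 0, 0, 0.05], [-0.001, 0.024, -0.009, 0, 0, 0, 0.05], [-0.001, 0.024, -0.009, 0, 0, 0, 0.05], [-0.001, 0.024, -0.009, 0, 0, 0, 0.05], [-0.001, 0.024, -0.009, 0, 0, 0, 0.05], [-0.001, 0.024, -0.009, 0, 0, 0, 0.05], [-0.001, 0.024, -0.009, 0, 0, 0, 0.05], [0, 0.016, -0.006, 0, 0, 0, 0.05], [0, 0.007, -0.002, 0, 0, 0, 0.05], [0, 0, 0, 0, 0, 0, 0.05], [0, 0, 0, 0, 0, 0, 0.05]]
  ]
}}

```text
t: 31.98
tool_pos: [0.5132, 0.288, 0.1393]
tool_rot: [0.123, 1.608, -0.136]
contact_force: [-0.6, -1.0, -1.5]
opening: 0.0567
```

```bash
python3 go.py 0.5204 0.2840 0.0735
```

```text
t 32.0 pos [0.5132 0.288  0.1393] yaw 9.37 tilt 2.38 op 0.0567 F [-0.6 -1.  -1.5]
rot about tool x: 0.13 deg; shift tool xyz mm (after rot): [65.8 -2.8  7.8]
full turn needed, tool axes deg: [ 0.12 -2.29  0.67]
```

Call:
{"method": "arm_command", "body": {
  "plan": [
    [[0, 0, 0.004, 0.1, -2.3, 0.7, 0.05], [0, 0, 0, 0, 0, 0, 0.05], [0, 0, 0, 0, 0, 0, 0.05], [0.015, 0, 0, 0, 0, 0, 0.05], [0.018, 0, 0, 0, 0, 0, 0.05], [0.006, 0, 0, 0, 0, 0, 0.05], [0, 0, 0, 0, 0, 0, 0.05], [0, 0, 0, 0, 0, 0, 0.05]]
  ]
}}

```text
t: 32.65
tool_pos: [0.518, 0.281, 0.0974]
tool_rot: [0.134, 1.57, -0.138]
contact_force: [0.7, 1.1, -0.7]
opening: 0.0565
```

```bash
python3 go.py 0.5204 0.2840 0.0735
```

```text
t 32.6 pos [0.518  0.281  0.0974] yaw 9.94 tilt 0.27 op 0.0565 F [ 0.7  1.1 -0.7]
rot about tool x: -0.44 deg; shift tool xyz mm (after rot): [23.9  3.3  1.9]
full turn needed, tool axes deg: [-0.44 -0.21  0.18]
```

Call:
{"method": "arm_command", "body": {
  "plan": [
    [[0.006, 0.003, 0.001, -0.4, -0.2, 0.2, 0.05], [0.009, 0, 0, 0, 0, 0, 0.05], [0.003, 0, 0, 0, 0, 0, 0.05], [0, 0, 0, 0, 0, 0, 0.05], [0, 0, 0, 0, 0, 0, 0.05]]
  ]
}}

```text
t: 33.07
tool_pos: [0.5214, 0.2842, 0.0802]
tool_rot: [0.132, 1.564, -0.129]
contact_force: [0.1, -0.0, -1.5]
opening: 0.057
```

```bash
python3 go.py 0.5204 0.2840 0.0735
```

```text
t 33.1 pos [0.5214 0.2842 0.0802] yaw 9.54 tilt 0.23 op 0.0570 F [ 0.1 -0.  -1.5]
rot about tool x: -0.04 deg; shift tool xyz mm (after rot): [ 6.7 -0.3 -0.9]
full turn needed, tool axes deg: [-0.04  0.18 -0.14]
```

Call:
{"method": "arm_command", "body": {
  "plan": [
    [[0.003, 0, -0.001, 0, 0.2, -0.1, 0.05], [0.003, 0, 0, 0, 0, 0, 0.05], [0.001, 0, 0, 0, 0, 0, 0.05], [0, 0, 0, 0, 0, 0, 0.05]]
  ]
}}

```text
t: 33.4
tool_pos: [0.5209, 0.2848, 0.0735]
tool_rot: [0.131, 1.566, -0.129]
contact_force: [0.8, 0.2, -1.2]
opening: 0.057
```

```bash
python3 go.py 0.5204 0.2840 0.0735
```

```text
t 33.4 pos [0.5209 0.2848 0.0735] yaw 9.52 tilt 0.09 op 0.0570 F [ 0.8  0.2 -1.2]
rot about tool x: -0.02 deg; shift tool xyz mm (after rot): [ 0.  -0.9 -0.3]
full turn needed, tool axes deg: [-0.02  0.04 -0.08]
```

Call:
{"method": "arm_command", "body": {
  "plan": [
    [[0.0007, 0, 0, 0, 0, 0, 0.05], [0, 0, 0, 0, 0, 0, 0.05], [0, 0, 0, 0, 0, 0, 0.085], [0, 0, 0, 0, 0, 0, 0.085], [0, 0, 0, 0, 0, 0, 0.085], [0, 0, 0, 0, 0, 0, 0.085], [0, 0, 0, 0, 0, 0, 0.085], [-0.01, 0, 0, 0, 0, 0, 0.085], [-0.025, 0, 0, 0, 0, 0, 0.085], [-0.03, 0, 0, 0, 0, 0, 0.085], [-0.03, 0, 0, 0, 0, 0, 0.085], [-0.03, 0, 0, 0, 0, 0, 0.085], [-0.015, 0, 0, 0, 0, 0, 0.065], [0, 0, 0, 0, 0, 0, 0.065], [0, 0, 0, 0, 0, 0, 0.065], [0, 0, 0, 0, 0, 0, 0.065]]
  ]
}}

```text
t: 34.73
tool_pos: [0.5211, 0.2848, 0.2251]
tool_rot: [0.133, 1.562, -0.128]
contact_force: [1.8, 0.1, -0.1]
opening: 0.0649
```

```bash
python3 - <<'E'
from m import *
im=snap("scene","s3.png")
print([(round(r["conf"],2),w("scene",r["at"]).round(4)) for r in mark_of("scene","jar")])
E
python3 go.py 0.5668 -0.3103 0.21
```

```text
[(0.94, array([ 0.6521, -0.19  ,  0.0194])), (0.77, array([0.7288, 0.0957, 0.0272])), (0.73, array([ 0.5635, -0.3145,  0.0672])), (0.67, array([0.5211, 0.2867, 0.0864])), (0.67, array([0.6788, 0.1737, 0.0235]))]
t 34.8 pos [0.5204 0.2846 0.2235] yaw 9.51 tilt 0.18 op 0.0648 F [ 0.1  1.3 -0.2]
rot about tool x: -0.01 deg; shift tool xyz mm (after rot): [  13.5 -579.1  143.9]
full turn needed, tool axes deg: [-0.01  0.12 -0.13]
```

View pics/s3.png

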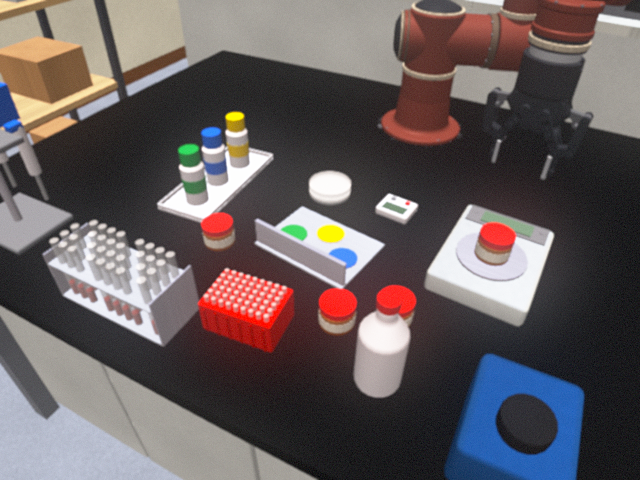

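The jar stands upright on the pan at (494,243), and the three bottles are upright in the tray. Next I'll return the bottles, starting with blue.

Call:
{"method": "arm_command", "body": {
  "plan": [
    [[0, -0.016, 0.002, 0, 0, 0, 0.065], [-0.001, -0.032, 0.004, 0, 0, 0, 0.065], [-0.001, -0.032, 0.004, 0, 0, 0, 0.065], [-0.001, -0.032, 0.004, 0, 0, 0, 0.065], [-0.001, -0.032, 0.004, 0, 0, 0, 0.065], [-0.001, -0.032, 0.004, 0, 0, 0, 0.065], [-0.001, -0.032, 0.004, 0, 0, 0, 0.065], [-0.001, -0.032, 0.004, 0, 0, 0, 0.065], [-0.001, -0.032, 0.004, 0, 0, 0, 0.065], [-0.001, -0.032, 0.004, 0, 0, 0, 0.065], [-0.001, -0.032, 0.004, 0, 0, 0, 0.065], [-0.001, -0.032, 0.004, 0, 0, 0, 0.065], [-0.001, -0.032, 0.004, 0, 0, 0, 0.065], [-0.001, -0.032, 0.004, 0, 0, 0, 0.065], [-0.001, -0.032, 0.004, 0, 0, 0, 0.065], [-0.001, -0.032, 0.004, 0, 0, 0, 0.065], [-0.001, -0.032, 0.004, 0, 0, 0, 0.065], [-0.001, -0.024, 0.004, 0, 0, 0, 0.065], [0, -0.012, 0.002, 0, 0, 0, 0.065], [0, 0, 0, 0, 0, 0, 0.065]]
  ]
}}

```text
t: 36.5
tool_pos: [0.4798, -0.3052, 0.1978]
tool_rot: [0.137, 1.627, -0.118]
contact_force: [0.1, 0.6, 0.4]
opening: 0.0649
```

```bash
python3 go.py 0.4884 -0.3161 0.15
```

```text
t 36.5 pos [ 0.4798 -0.3052  0.1978] yaw 9.25 tilt 3.51 op 0.0649 F [0.1 0.6 0.4]
rot about tool x: 0.25 deg; shift tool xyz mm (after rot): [47.8 -9.3 10.3]
full turn needed, tool axes deg: [ 0.26 -3.49 -0.4 ]
```

Call:
{"method": "arm_command", "body": {
  "plan": [
    [[0, -0.012, 0.006, 0.2, -3.5, -0.4, 0.065], [0, 0, 0, 0, 0, 0, 0.065], [0.012, 0, 0, 0, 0, 0, 0.065], [0.02, 0, 0, 0, 0, 0, 0.065], [0.01, 0, 0, 0, 0, 0, 0.065], [0, 0, 0, 0, 0, 0, 0.065], [0, 0, 0, 0, 0, 0, 0.065]]
  ]
}}

```text
t: 37.08
tool_pos: [0.4827, -0.3086, 0.1467]
tool_rot: [0.134, 1.577, -0.117]
contact_force: [-0.8, 0.5, -0.1]
opening: 0.0652
```

```bash
python3 go.py 0.4884 -0.3161 0.099
```

```text
t 37.1 pos [ 0.4827 -0.3086  0.1467] yaw 9.15 tilt 0.81 op 0.0652 F [-0.8  0.5 -0.1]
rot about tool x: 0.35 deg; shift tool xyz mm (after rot): [47.7 -6.4  6.9]
full turn needed, tool axes deg: [ 0.36 -0.59 -0.55]
```

Call:
{"method": "arm_command", "body": {
  "plan": [
    [[0, -0.006, 0.005, 0.4, -0.6, -0.5, 0.065], [0, 0, 0, 0, 0, 0, 0.065], [0.012, 0, 0, 0, 0, 0, 0.065], [0.015, 0, 0, 0, 0, 0, 0.065], [0.008, 0, 0, 0, 0, 0, 0.065], [0, 0, 0, 0, 0, 0, 0.065], [0, 0, 0, 0, 0, 0, 0.065]]
  ]
}}

```text
t: 37.67
tool_pos: [0.4895, -0.316, 0.1121]
tool_rot: [0.127, 1.562, -0.132]
contact_force: [0.7, 0.4, 0.9]
opening: 0.065
```

```bash
python3 go.py 0.4884 -0.3161 0.099
```

```text
t 37.7 pos [ 0.4895 -0.316   0.1121] yaw 9.48 tilt 0.34 op 0.0650 F [0.7 0.4 0.9]
rot about tool x: 0.02 deg; shift tool xyz mm (after rot): [13.1 -0.3 -1. ]
full turn needed, tool axes deg: [0.02 0.31 0.15]
```

Call:
{"method": "arm_command", "body": {
  "plan": [
    [[0.007, 0, -0.001, 0, 0.3, 0.1, 0.065], [0.005, 0, 0, 0, 0, 0, 0.065], [0.001, 0, 0, 0, 0, 0, 0.065], [0, 0, 0, 0, 0, 0, 0.065], [0, 0, 0, 0, 0, 0, 0.03], [0, 0, 0, 0, 0, 0, 0.03], [0, 0, 0, 0, 0, 0, 0.03], [0, 0, 0, 0, 0, 0, 0.03], [0, 0, 0, 0, 0, 0, 0.03], [0, 0, 0, 0, 0, 0, 0.03]]
  ],
  "squeeze": 60
}}

```text
t: 38.5
tool_pos: [0.4892, -0.3168, 0.0997]
tool_rot: [0.128, 1.565, -0.132]
contact_force: [-0.8, -0.3, -0.5]
opening: 0.0381
```

```bash
python3 go.py 0.4884 -0.3161 0.099
```

```text
t 38.5 pos [ 0.4892 -0.3168  0.0997] yaw 9.50 tilt 0.18 op 0.0381 F [-0.8 -0.3 -0.5]
rot about tool x: 0.00 deg; shift tool xyz mm (after rot): [ 0.7  0.6 -0.9]
full turn needed, tool axes deg: [0.   0.13 0.13]
```

Call:
{"method": "arm_command", "body": {
  "plan": [
    [[-0.012, 0, 0, 0, 0, 0, 0.03], [-0.022, 0, 0, 0, 0.2, 0, 0.03], [-0.025, 0, 0, 0, 0, 0, 0.03], [-0.025, 0, 0, 0, 0, 0, 0.03], [-0.025, 0, 0, 0, 0, 0, 0.03], [-0.025, 0, 0, 0, 0, 0, 0.03], [-0.025, 0, 0, 0, 0, 0, 0.03], [-0.016, 0, 0, 0, 0, 0, 0.03], [0, 0, 0, 0, 0, 0, 0.03], [0, 0, 0, 0, 0, 0, 0.03]]
  ]
}}

```text
t: 39.33
tool_pos: [0.4871, -0.3142, 0.285]
tool_rot: [0.132, 1.574, -0.129]
contact_force: [0.6, 0.4, -2.0]
opening: 0.0382
```

```bash
python3 go.py 0.5912 0.0397 0.24
```

```text
t 39.3 pos [ 0.4871 -0.3142  0.285 ] yaw 9.49 tilt 0.40 op 0.0382 F [ 0.6  0.4 -2. ]
rot about tool x: 0.01 deg; shift tool xyz mm (after rot): [ 45.  366.2  44.3]
full turn needed, tool axes deg: [ 0.01 -0.39 -0.07]
```

Call:
{"method": "arm_command", "body": {
  "plan": [
    [[0, 0.012, 0.002, 0, -0.4, 0, 0.03], [0, 0.025, 0.004, 0, 0, 0, 0.03], [0, 0.025, 0.004, 0, 0, 0, 0.03], [0, 0.025, 0.004, 0, 0, 0, 0.03], [0, 0.025, 0.004, 0, 0, 0, 0.03], [0, 0.025, 0.004, 0, 0, 0, 0.03], [0, 0.025, 0.004, 0, 0, 0, 0.03], [0, 0.025, 0.004, 0, 0, 0, 0.03], [0, 0.025, 0.004, 0, 0, 0, 0.03], [0, 0.025, 0.004, 0, 0, 0, 0.03], [0, 0.025, 0.004, 0, 0, 0, 0.03], [0, 0.025, 0.004, 0, 0, 0, 0.03], [0, 0.025, 0.004, 0, 0, 0, 0.03], [0, 0.018, 0.004, 0, 0, 0, 0.03], [0, 0.008, 0.001, 0, 0, 0, 0.03], [0, 0, 0, 0, 0, 0, 0.03], [0, 0, 0, 0, 0, 0, 0.03]]
  ]
}}

```text
t: 40.75
tool_pos: [0.5864, 0.0418, 0.2511]
tool_rot: [0.144, 1.616, -0.115]
contact_force: [-0.7, -0.1, -1.3]
opening: 0.0383
```

```bash
python3 go.py 0.592 0.0395 0.102
```

```text
t 40.8 pos [0.5864 0.0418 0.2511] yaw 9.42 tilt 2.98 op 0.0383 F [-0.7 -0.1 -1.3]
rot about tool x: 0.08 deg; shift tool xyz mm (after rot): [149.1  -1.3   5.9]
full turn needed, tool axes deg: [ 0.1  -2.87 -0.82]
```

Call:
{"method": "arm_command", "body": {
  "plan": [
    [[0, 0.004, 0.003, 0.1, -2.9, -0.8, 0.03], [0, 0, 0, 0, 0, 0, 0.03], [0, 0, 0, 0, 0, 0, 0.03], [0.015, 0, 0, 0, 0, 0, 0.03], [0.025, 0, 0, 0, 0, 0, 0.03], [0.025, 0, 0, 0, 0, 0, 0.03], [0.025, 0, 0, 0, 0, 0, 0.03], [0.02, 0, 0, 0, 0, 0, 0.03], [0.008, 0, 0, 0, 0, 0, 0.03], [0, 0, 0, 0, 0, 0, 0.03], [0, 0, 0, 0, 0, 0, 0.03]]
  ]
}}

```text
t: 41.67
tool_pos: [0.5861, 0.036, 0.1217]
tool_rot: [0.138, 1.574, -0.141]
contact_force: [-0.2, -0.6, -1.8]
opening: 0.0382
```

```bash
python3 go.py 0.592 0.0395 0.102
```

```text
t 41.7 pos [0.5861 0.036  0.1217] yaw 10.17 tilt 0.45 op 0.0382 F [-0.2 -0.6 -1.8]
rot about tool x: -0.67 deg; shift tool xyz mm (after rot): [19.7  4.4  5.2]
full turn needed, tool axes deg: [-0.67 -0.43  0.12]
```

Call:
{"method": "arm_command", "body": {
  "plan": [
    [[0.003, 0.004, 0.004, -0.7, -0.4, 0.1, 0.03], [0.006, 0, 0, 0, 0, 0, 0.03], [0.004, 0, 0, 0, 0, 0, 0.03], [0, 0, 0, 0, 0, 0, 0.03], [0, 0, 0, 0, 0, 0, 0.03]]
  ]
}}

```text
t: 42.08
tool_pos: [0.5946, 0.0389, 0.1125]
tool_rot: [0.129, 1.559, -0.129]
contact_force: [-0.4, 0.5, -1.4]
opening: 0.0381
```

```bash
python3 go.py 0.592 0.0395 0.102
```

```text
t 42.1 pos [0.5946 0.0389 0.1125] yaw 9.43 tilt 0.47 op 0.0381 F [-0.4  0.5 -1.4]
rot about tool x: 0.07 deg; shift tool xyz mm (after rot): [10.5  0.1 -2.6]
full turn needed, tool axes deg: [ 0.07  0.47 -0.05]
```

Call:
{"method": "arm_command", "body": {
  "plan": [
    [[0.004, 0, -0.002, 0, 0.4, 0, 0.03], [0.005, 0, 0, 0, 0, 0, 0.03], [0.001, 0, 0, 0, 0, 0, 0.03], [0, 0, 0, 0, 0, 0, 0.03], [0, 0, 0, 0, 0, 0, 0.03]]
  ]
}}

```text
t: 42.5
tool_pos: [0.5934, 0.0395, 0.1031]
tool_rot: [0.129, 1.564, -0.128]
contact_force: [0.0, 0.4, -0.7]
opening: 0.0381
```

```bash
python3 go.py 0.592 0.0395 0.102
```

```text
t 42.5 pos [0.5934 0.0395 0.1031] yaw 9.40 tilt 0.19 op 0.0381 F [ 0.   0.4 -0.7]
rot about tool x: 0.10 deg; shift tool xyz mm (after rot): [ 1.1 -0.2 -1.4]
full turn needed, tool axes deg: [ 0.1   0.18 -0.06]
```

Call:
{"method": "arm_command", "body": {
  "plan": [
    [[0.0015, 0, -0.001, 0, 0, 0, 0.03], [0, 0, 0, 0, 0, 0, 0.03], [0, 0, 0, 0, 0, 0, 0.065], [0, 0, 0, 0, 0, 0, 0.065], [0, 0, 0, 0, 0, 0, 0.065], [0, 0, 0, 0, 0, 0, 0.065], [-0.01, 0, 0, 0, 0, 0, 0.065], [-0.025, 0, 0, 0, 0, 0, 0.065], [-0.03, 0, 0, 0, 0, 0, 0.065], [-0.025, 0, 0, 0, 0, 0, 0.065], [-0.015, 0, 0, 0, 0, 0, 0.065], [0, 0, 0, 0, 0, 0, 0.065]]
  ]
}}

```text
t: 43.5
tool_pos: [0.5921, 0.0395, 0.215]
tool_rot: [0.129, 1.562, -0.128]
contact_force: [0.6, -0.1, 0.3]
opening: 0.0646
```

Call:
{"method": "arm_command", "body": {
  "plan": [
    [[0, -0.015, 0.002, 0, 0, 0, 0.065], [0, -0.03, 0.004, 0, 0, 0, 0.065], [0, -0.03, 0.004, 0, 0, 0, 0.065], [0, -0.03, 0.004, 0, 0, 0, 0.065], [0, -0.03, 0.004, 0, 0, 0, 0.065], [0, -0.03, 0.004, 0, 0, 0, 0.065], [0, -0.03, 0.004, 0, 0, 0, 0.065], [0, -0.03, 0.004, 0, 0, 0, 0.065], [0, -0.03, 0.004, 0, 0, 0, 0.065], [0, -0.03, 0.004, 0, 0, 0, 0.065], [0, -0.025, 0.003, 0, 0, 0, 0.065], [0, -0.012, 0, 0, 0, 0, 0.065], [0, 0, 0, 0, 0, 0, 0.065], [0, 0, 0, 0, 0, 0, 0.065]]
  ]
}}

```text
t: 44.67
tool_pos: [0.5781, -0.2966, 0.2103]
tool_rot: [0.13, 1.564, -0.121]
contact_force: [0.5, 0.7, 0.5]
opening: 0.065
```

```bash
python3 go.py 0.5668 -0.3103 0.14
```

```text
t 44.7 pos [ 0.5781 -0.2966  0.2103] yaw 9.17 tilt 0.39 op 0.0650 F [0.5 0.7 0.5]
rot about tool x: 0.33 deg; shift tool xyz mm (after rot): [ 70.3 -15.4  -8.9]
full turn needed, tool axes deg: [ 0.33  0.16 -0.35]
```

Call:
{"method": "arm_command", "body": {
  "plan": [
    [[0, -0.014, -0.01, 0.3, 0.1, -0.3, 0.065], [0, 0, 0, 0, 0, 0, 0.065], [0.02, 0, 0, 0, 0, 0, 0.065], [0.025, 0, 0, 0, 0, 0, 0.065], [0.02, 0, 0, 0, 0, 0, 0.065], [0.005, 0, 0, 0, 0, 0, 0.065], [0, 0, 0, 0, 0, 0, 0.065], [0, 0, 0, 0, 0, 0, 0.065]]
  ]
}}

```text
t: 45.33
tool_pos: [0.5668, -0.3012, 0.1405]
tool_rot: [0.124, 1.563, -0.122]
contact_force: [-0.3, 0.2, -0.6]
opening: 0.0651
```

```bash
python3 go.py 0.5668 -0.3103 0.097
```

```text
t 45.3 pos [ 0.5668 -0.3012  0.1405] yaw 8.98 tilt 0.26 op 0.0651 F [-0.3  0.2 -0.6]
rot about tool x: 0.52 deg; shift tool xyz mm (after rot): [43.5 -9.   1.5]
full turn needed, tool axes deg: [ 0.52  0.25 -0.08]
```

Call:
{"method": "arm_command", "body": {
  "plan": [
    [[0, -0.008, 0, 0.5, 0.2, -0.1, 0.065], [0, 0, 0, 0, 0, 0, 0.065], [0.012, 0, 0, 0, 0, 0, 0.065], [0.012, 0, 0, 0, 0, 0, 0.065], [0.006, 0, 0, 0, 0, 0, 0.065], [0, 0, 0, 0, 0, 0, 0.065], [0, 0, 0, 0, 0, 0, 0.065]]
  ]
}}

```text
t: 45.92
tool_pos: [0.5682, -0.3112, 0.1133]
tool_rot: [0.126, 1.559, -0.134]
contact_force: [0.6, -0.5, 0.0]
opening: 0.0647
```

```bash
python3 go.py 0.5668 -0.3103 0.098
```

```text
t 45.9 pos [ 0.5682 -0.3112  0.1133] yaw 9.49 tilt 0.52 op 0.0647 F [ 0.6 -0.5  0. ]
rot about tool x: 0.01 deg; shift tool xyz mm (after rot): [15.3  0.6 -1.5]
full turn needed, tool axes deg: [0.01 0.47 0.23]
```

Call:
{"method": "arm_command", "body": {
  "plan": [
    [[0.007, 0.001, -0.002, 0, 0.5, 0.2, 0.065], [0.006, 0, 0, 0, 0, 0, 0.065], [0.002, 0, 0, 0, 0, 0, 0.065], [0, 0, 0, 0, 0, 0, 0.065], [0, 0, 0, 0, 0, 0, 0.03], [0, 0, 0, 0, 0, 0, 0.03], [0, 0, 0, 0, 0, 0, 0.03], [0, 0, 0, 0, 0, 0, 0.03], [0, 0, 0, 0, 0, 0, 0.03], [0, 0, 0, 0, 0, 0, 0.03]]
  ]
}}

```text
t: 46.75
tool_pos: [0.566, -0.3097, 0.0963]
tool_rot: [0.13, 1.569, -0.13]
contact_force: [-0.3, -0.9, -1.2]
opening: 0.0387
```

```bash
python3 go.py 0.5668 -0.3103 0.097
```

```text
t 46.8 pos [ 0.566  -0.3097  0.0963] yaw 9.48 tilt 0.11 op 0.0387 F [-0.3 -0.9 -1.2]
rot about tool x: 0.02 deg; shift tool xyz mm (after rot): [-0.7 -0.5  0.8]
full turn needed, tool axes deg: [ 0.02 -0.11  0.01]
```

Call:
{"method": "arm_command", "body": {
  "plan": [
    [[-0.012, 0, 0, 0, 0, 0, 0.03], [-0.022, 0, 0, 0, 0.2, 0, 0.03], [-0.025, 0, 0, 0, 0, 0, 0.03], [-0.025, 0, 0, 0, 0, 0, 0.03], [-0.025, 0, 0, 0, 0, 0, 0.03], [-0.025, 0, 0, 0, 0, 0, 0.03], [-0.025, 0, 0, 0, 0, 0, 0.03], [-0.016, 0, 0, 0, 0, 0, 0.03], [0, 0, 0, 0, 0, 0, 0.03], [0, 0, 0, 0, 0, 0, 0.03]]
  ]
}}

```text
t: 47.58
tool_pos: [0.5646, -0.3077, 0.2814]
tool_rot: [0.133, 1.578, -0.126]
contact_force: [-0.7, -0.2, -2.1]
opening: 0.0385
```

```bash
python3 go.py 0.572 -0.0737 0.24
```

```text
t 47.6 pos [ 0.5646 -0.3077  0.2814] yaw 9.47 tilt 0.69 op 0.0385 F [-0.7 -0.2 -2.1]
rot about tool x: 0.03 deg; shift tool xyz mm (after rot): [ 41.4 232.  -31.3]
full turn needed, tool axes deg: [ 0.03 -0.66 -0.2 ]
```

Call:
{"method": "arm_command", "body": {
  "plan": [
    [[0, 0.012, -0.001, 0, -0.6, -0.2, 0.03], [0, 0.025, -0.002, 0, 0, 0, 0.03], [0, 0.025, -0.002, 0, 0, 0, 0.03], [0, 0.025, -0.002, 0, 0, 0, 0.03], [0, 0.025, -0.002, 0, 0, 0, 0.03], [0, 0.025, -0.002, 0, 0, 0, 0.03], [0, 0.025, -0.002, 0, 0, 0, 0.03], [0, 0.025, -0.002, 0, 0, 0, 0.03], [0, 0.022, -0.002, 0, 0, 0, 0.03], [0, 0.008, 0, 0, 0, 0, 0.03], [0, 0, 0, 0, 0, 0, 0.03], [0, 0, 0, 0, 0, 0, 0.03]]
  ]
}}

```text
t: 48.58
tool_pos: [0.5733, -0.0703, 0.2583]
tool_rot: [0.14, 1.598, -0.12]
contact_force: [-0.9, -0.0, -1.7]
opening: 0.0384
```

```bash
python3 go.py 0.571 -0.0737 0.0985
```

```text
t 48.6 pos [ 0.5733 -0.0703  0.2583] yaw 9.45 tilt 1.91 op 0.0384 F [-0.9 -0.  -1.7]
rot about tool x: 0.05 deg; shift tool xyz mm (after rot): [159.8  -3.7  -1.7]
full turn needed, tool axes deg: [ 0.05 -1.82 -0.58]
```

Call:
{"method": "arm_command", "body": {
  "plan": [
    [[0, 0.002, -0.004, 0, -1.8, -0.6, 0.03], [0, 0, 0, 0, 0, 0, 0.03], [0, 0, 0, 0, 0, 0, 0.03], [0.015, 0, 0, 0, 0, 0, 0.03], [0.025, 0, 0, 0, 0, 0, 0.03], [0.025, 0, 0, 0, 0, 0, 0.03], [0.025, 0, 0, 0, 0, 0, 0.03], [0.025, 0, 0, 0, 0, 0, 0.03], [0.012, 0, 0, 0, 0, 0, 0.03], [0, 0, 0, 0, 0, 0, 0.03], [0, 0, 0, 0, 0, 0, 0.03]]
  ]
}}

```text
t: 49.5
tool_pos: [0.5707, -0.0784, 0.1265]
tool_rot: [0.137, 1.567, -0.142]
contact_force: [-0.9, 0.5, -1.6]
opening: 0.0389
```

```bash
python3 go.py 0.571 -0.0737 0.0985
```

```text
t 49.5 pos [ 0.5707 -0.0784  0.1265] yaw 10.16 tilt 0.18 op 0.0389 F [-0.9  0.5 -1.6]
rot about tool x: -0.66 deg; shift tool xyz mm (after rot): [28.   4.7 -0.4]
full turn needed, tool axes deg: [-0.66 -0.02  0.18]
```

Call:
{"method": "arm_command", "body": {
  "plan": [
    [[0.006, 0.004, -0.002, -0.7, 0, 0.2, 0.03], [0.01, 0, 0, 0, 0, 0, 0.03], [0.004, 0, 0, 0, 0, 0, 0.03], [0, 0, 0, 0, 0, 0, 0.03], [0, 0, 0, 0, 0, 0, 0.03]]
  ]
}}

```text
t: 49.92
tool_pos: [0.5729, -0.0752, 0.1104]
tool_rot: [0.129, 1.559, -0.13]
contact_force: [-0.3, 0.5, -1.1]
opening: 0.0384
```

```bash
python3 go.py 0.571 -0.0737 0.0985
```

```text
t 49.9 pos [ 0.5729 -0.0752  0.1104] yaw 9.43 tilt 0.47 op 0.0384 F [-0.3  0.5 -1.1]
rot about tool x: 0.07 deg; shift tool xyz mm (after rot): [11.9  1.2 -2.1]
full turn needed, tool axes deg: [ 0.07  0.47 -0.  ]
```

Call:
{"method": "arm_command", "body": {
  "plan": [
    [[0.005, 0.001, -0.002, 0, 0.4, 0, 0.03], [0.005, 0, 0, 0, 0, 0, 0.03], [0.001, 0, 0, 0, 0, 0, 0.03], [0, 0, 0, 0, 0, 0, 0.03], [0, 0, 0, 0, 0, 0, 0.03]]
  ]
}}

```text
t: 50.33
tool_pos: [0.572, -0.0738, 0.1]
tool_rot: [0.128, 1.564, -0.129]
contact_force: [0.3, -0.2, -1.8]
opening: 0.0386
```

```bash
python3 go.py 0.571 -0.0737 0.0985
```

```text
t 50.3 pos [ 0.572  -0.0738  0.1   ] yaw 9.40 tilt 0.20 op 0.0386 F [ 0.3 -0.2 -1.8]
rot about tool x: 0.10 deg; shift tool xyz mm (after rot): [ 1.5 -0.1 -1. ]
full turn needed, tool axes deg: [0.1  0.2  0.02]
```

Call:
{"method": "arm_command", "body": {
  "plan": [
    [[0.0018, 0, -0.001, 0, 0, 0, 0.03], [0, 0, 0, 0, 0, 0, 0.03], [0, 0, 0, 0, 0, 0, 0.065], [0, 0, 0, 0, 0, 0, 0.065], [0, 0, 0, 0, 0, 0, 0.065], [0, 0, 0, 0, 0, 0, 0.065], [-0.01, 0, 0, 0, 0, 0, 0.065], [-0.025, 0, 0, 0, 0, 0, 0.065], [-0.03, 0, 0, 0, 0, 0, 0.065], [-0.025, 0, 0, 0, 0, 0, 0.065], [-0.015, 0, 0, 0, 0, 0, 0.065], [0, 0, 0, 0, 0, 0, 0.065]]
  ]
}}

```text
t: 51.33
tool_pos: [0.5711, -0.0737, 0.2123]
tool_rot: [0.128, 1.561, -0.13]
contact_force: [1.2, -0.4, 1.0]
opening: 0.0653
```

Call:
{"method": "arm_command", "body": {
  "plan": [
    [[0, -0.013, -0.005, 0, 0, 0, 0.065], [0, -0.025, -0.011, 0, 0, 0, 0.065], [0, -0.025, -0.011, 0, 0, 0, 0.065], [0, -0.025, -0.011, 0, 0, 0, 0.065], [0, -0.025, -0.011, 0, 0, 0, 0.065], [0, -0.025, -0.011, 0, 0, 0, 0.065], [0, -0.025, -0.011, 0, 0, 0, 0.065], [0, -0.025, -0.011, 0, 0, 0, 0.065], [0, -0.025, -0.011, 0, 0, 0, 0.065], [0, -0.025, -0.011, 0, 0, 0, 0.065], [0, -0.013, -0.005, 0, 0, 0, 0.065], [0, -0.005, 0, 0, 0, 0, 0.065], [0, 0, 0, 0, 0, 0, 0.065], [0, 0, 0, 0, 0, 0, 0.065]]
  ]
}}

```text
t: 52.5
tool_pos: [0.4036, -0.3203, 0.1987]
tool_rot: [0.135, 1.577, -0.124]
contact_force: [-0.2, 0.6, 0.8]
opening: 0.0649
```

```bash
python3 go.py 0.407 -0.3168 0.14
```

```text
t 52.5 pos [ 0.4036 -0.3203  0.1987] yaw 9.44 tilt 0.68 op 0.0649 F [-0.2  0.6  0.8]
rot about tool x: 0.06 deg; shift tool xyz mm (after rot): [58.7  4.   2.8]
full turn needed, tool axes deg: [ 0.06 -0.59 -0.34]
```

Call:
{"method": "arm_command", "body": {
  "plan": [
    [[0, 0, 0, 0.1, -0.6, -0.3, 0.065], [0, 0, 0, 0, 0, 0, 0.065], [0.015, 0, 0, 0, 0, 0, 0.065], [0.025, 0, 0, 0, 0, 0, 0.065], [0.015, 0, 0, 0, 0, 0, 0.065], [0.005, 0, 0, 0, 0, 0, 0.065], [0, 0, 0, 0, 0, 0, 0.065], [0, 0, 0, 0, 0, 0, 0.065]]
  ]
}}

```text
t: 53.17
tool_pos: [0.4078, -0.3152, 0.1377]
tool_rot: [0.122, 1.563, -0.123]
contact_force: [-0.3, 0.4, 0.4]
opening: 0.0646
```

```bash
python3 go.py 0.407 -0.3168 0.099
```

```text
t 53.2 pos [ 0.4078 -0.3152  0.1377] yaw 8.96 tilt 0.26 op 0.0646 F [-0.3  0.4  0.4]
rot about tool x: 0.54 deg; shift tool xyz mm (after rot): [38.7 -1.7 -0.5]
full turn needed, tool axes deg: [0.54 0.26 0.02]
```

Call:
{"method": "arm_command", "body": {
  "plan": [
    [[0, -0.001, -0.001, 0.5, 0.3, 0, 0.065], [0.012, 0, 0, 0, 0, 0, 0.065], [0.012, 0, 0, 0, 0, 0, 0.065], [0.006, 0, 0, 0, 0, 0, 0.065], [0, 0, 0, 0, 0, 0, 0.065], [0, 0, 0, 0, 0, 0, 0.065]]
  ]
}}

```text
t: 53.67
tool_pos: [0.4085, -0.3172, 0.1084]
tool_rot: [0.126, 1.564, -0.133]
contact_force: [-0.1, -0.3, -0.7]
opening: 0.0652
```

```bash
python3 go.py 0.407 -0.3168 0.099
```

```text
t 53.7 pos [ 0.4085 -0.3172  0.1084] yaw 9.44 tilt 0.30 op 0.0652 F [-0.1 -0.3 -0.7]
rot about tool x: 0.06 deg; shift tool xyz mm (after rot): [ 9.4  0.1 -1.6]
full turn needed, tool axes deg: [0.06 0.2  0.22]
```

Call:
{"method": "arm_command", "body": {
  "plan": [
    [[0.005, 0, -0.001, 0, 0.2, 0.2, 0.065], [0.004, 0, 0, 0, 0, 0, 0.065], [0.001, 0, 0, 0, 0, 0, 0.065], [0, 0, 0, 0, 0, 0, 0.065], [0, 0, 0, 0, 0, 0, 0.03], [0, 0, 0, 0, 0, 0, 0.03], [0, 0, 0, 0, 0, 0, 0.03], [0, 0, 0, 0, 0, 0, 0.03], [0, 0, 0, 0, 0, 0, 0.03], [0, 0, 0, 0, 0, 0, 0.03]]
  ]
}}

```text
t: 54.5
tool_pos: [0.4076, -0.3175, 0.0978]
tool_rot: [0.129, 1.566, -0.13]
contact_force: [-0.5, 0.9, -0.7]
opening: 0.0386
```

```bash
python3 go.py 0.407 -0.3168 0.099
```

```text
t 54.5 pos [ 0.4076 -0.3175  0.0978] yaw 9.46 tilt 0.04 op 0.0386 F [-0.5  0.9 -0.7]
rot about tool x: 0.04 deg; shift tool xyz mm (after rot): [-1.2  0.6 -0.7]
full turn needed, tool axes deg: [0.04 0.03 0.03]
```

Call:
{"method": "arm_command", "body": {
  "plan": [
    [[-0.012, 0, 0, 0, 0, 0, 0.03], [-0.022, 0, 0, 0, 0.2, 0, 0.03], [-0.025, 0, 0, 0, 0, 0, 0.03], [-0.025, 0, 0, 0, 0, 0, 0.03], [-0.025, 0, 0, 0, 0, 0, 0.03], [-0.025, 0, 0, 0, 0, 0, 0.03], [-0.025, 0, 0, 0, 0, 0, 0.03], [-0.016, 0, 0, 0, 0, 0, 0.03], [0, 0, 0, 0, 0, 0, 0.03], [0, 0, 0, 0, 0, 0, 0.03]]
  ]
}}

```text
t: 55.33
tool_pos: [0.4061, -0.3154, 0.2844]
tool_rot: [0.131, 1.573, -0.128]
contact_force: [-0.4, 0.6, -1.9]
opening: 0.0383
```

```bash
python3 go.py 0.540 -0.0105 0.24
```

```text
t 55.3 pos [ 0.4061 -0.3154  0.2844] yaw 9.46 tilt 0.38 op 0.0383 F [-0.4  0.6 -1.9]
rot about tool x: 0.04 deg; shift tool xyz mm (after rot): [ 44.4 322.8  81.7]
full turn needed, tool axes deg: [ 0.04 -0.36 -0.09]
```

Call:
{"method": "arm_command", "body": {
  "plan": [
    [[0, 0.012, 0.003, 0, -0.4, -0.1, 0.03], [0, 0.025, 0.007, 0, 0, 0, 0.03], [0, 0.025, 0.007, 0, 0, 0, 0.03], [0, 0.025, 0.007, 0, 0, 0, 0.03], [0, 0.025, 0.007, 0, 0, 0, 0.03], [0, 0.025, 0.007, 0, 0, 0, 0.03], [0, 0.025, 0.007, 0, 0, 0, 0.03], [0, 0.025, 0.007, 0, 0, 0, 0.03], [0, 0.025, 0.007, 0, 0, 0, 0.03], [0, 0.025, 0.007, 0, 0, 0, 0.03], [0, 0.025, 0.007, 0, 0, 0, 0.03], [0, 0.022, 0.006, 0, 0, 0, 0.03], [0, 0.01, 0.002, 0, 0, 0, 0.03], [0, 0, 0, 0, 0, 0, 0.03], [0, 0, 0, 0, 0, 0, 0.03]]
  ]
}}

```text
t: 56.58
tool_pos: [0.5284, -0.0124, 0.2568]
tool_rot: [0.143, 1.604, -0.117]
contact_force: [-0.4, -1.2, -1.9]
opening: 0.0384
```

```bash
python3 go.py 0.541 -0.011 0.1
```

```text
t 56.6 pos [ 0.5284 -0.0124  0.2568] yaw 9.46 tilt 2.32 op 0.0384 F [-0.4 -1.2 -1.9]
rot about tool x: 0.04 deg; shift tool xyz mm (after rot): [156.8   3.4  12.2]
full turn needed, tool axes deg: [ 0.05 -2.2  -0.74]
```

Call:
{"method": "arm_command", "body": {
  "plan": [
    [[0, 0.008, 0.009, 0, -2.2, -0.7, 0.03], [0, 0, 0, 0, 0, 0, 0.03], [0, 0, 0, 0, 0, 0, 0.03], [0.01, 0, 0, 0, 0, 0, 0.03], [0.012, 0, 0, 0, 0, 0, 0.03], [0, 0, 0, 0, 0, 0, 0.03]]
  ]
}}

```text
t: 57.08
tool_pos: [0.5354, -0.0106, 0.2303]
tool_rot: [0.133, 1.572, -0.135]
contact_force: [0.1, -0.4, -3.1]
opening: 0.0385
```

```bash
python3 go.py 0.541 -0.011 0.1
```

```text
t 57.1 pos [ 0.5354 -0.0106  0.2303] yaw 9.79 tilt 0.31 op 0.0385 F [ 0.1 -0.4 -3.1]
rot about tool x: -0.29 deg; shift tool xyz mm (after rot): [130.3   0.6   5.6]
full turn needed, tool axes deg: [-0.29 -0.3   0.11]
```

Call:
{"method": "arm_command", "body": {
  "plan": [
    [[0, 0.001, 0.003, -0.3, -0.3, 0.1, 0.03], [0.015, 0, 0, 0, 0, 0, 0.03], [0.025, 0, 0, 0, 0, 0, 0.03], [0.025, 0, 0, 0, 0, 0, 0.03], [0.025, 0, 0, 0, 0, 0, 0.03], [0.015, 0, 0, 0, 0, 0, 0.03], [0.005, 0, 0, 0, 0, 0, 0.03], [0, 0, 0, 0, 0, 0, 0.03], [0, 0, 0, 0, 0, 0, 0.03]]
  ]
}}

```text
t: 57.83
tool_pos: [0.5402, -0.0131, 0.1164]
tool_rot: [0.132, 1.564, -0.132]
contact_force: [0.2, 0.1, -1.6]
opening: 0.0387
```

```bash
python3 go.py 0.541 -0.011 0.1
```

```text
t 57.8 pos [ 0.5402 -0.0131  0.1164] yaw 9.62 tilt 0.17 op 0.0387 F [ 0.2  0.1 -1.6]
rot about tool x: -0.12 deg; shift tool xyz mm (after rot): [16.4  2.2  0.5]
full turn needed, tool axes deg: [-0.12  0.17 -0.02]
```

Call:
{"method": "arm_command", "body": {
  "plan": [
    [[0.006, 0.002, 0, -0.1, 0.2, 0, 0.03], [0.006, 0, 0, 0, 0, 0, 0.03], [0.002, 0, 0, 0, 0, 0, 0.03], [0, 0, 0, 0, 0, 0, 0.03], [0, 0, 0, 0, 0, 0, 0.03]]
  ]
}}

```text
t: 58.25
tool_pos: [0.544, -0.0115, 0.1061]
tool_rot: [0.13, 1.559, -0.13]
contact_force: [-0.2, -1.0, -1.6]
opening: 0.0384
```

```bash
python3 go.py 0.541 -0.011 0.1
```

```text
t 58.2 pos [ 0.544  -0.0115  0.1061] yaw 9.51 tilt 0.44 op 0.0384 F [-0.2 -1.  -1.6]
rot about tool x: -0.01 deg; shift tool xyz mm (after rot): [ 6.1  0.  -3. ]
full turn needed, tool axes deg: [-0.01  0.44 -0.03]
```

Call:
{"method": "arm_command", "body": {
  "plan": [
    [[0.003, 0, -0.003, 0, 0.4, 0, 0.03], [0.003, 0, 0, 0, 0, 0, 0.03], [0.001, 0, 0, 0, 0, 0, 0.03], [0, 0, 0, 0, 0, 0, 0.03]]
  ]
}}

```text
t: 58.58
tool_pos: [0.5417, -0.0111, 0.0999]
tool_rot: [0.13, 1.564, -0.13]
contact_force: [0.8, -0.6, -0.9]
opening: 0.0382
```

```bash
python3 go.py 0.541 -0.011 0.1
```

```text
t 58.6 pos [ 0.5417 -0.0111  0.0999] yaw 9.50 tilt 0.16 op 0.0382 F [ 0.8 -0.6 -0.9]
rot about tool x: 0.00 deg; shift tool xyz mm (after rot): [-0.1 -0.1 -0.7]
full turn needed, tool axes deg: [ 0.    0.15 -0.03]
```

Release, lift, and move clear of the view.

Call:
{"method": "arm_command", "body": {
  "plan": [
    [[0.0005, 0, -0.001, 0, 0, 0, 0.03], [0, 0, 0, 0, 0, 0, 0.03], [0, 0, 0, 0, 0, 0, 0.065], [0, 0, 0, 0, 0, 0, 0.065], [0, 0, 0, 0, 0, 0, 0.065], [0, 0, 0, 0, 0, 0, 0.065], [-0.01, 0, 0, 0, 0, 0, 0.065], [-0.025, 0, 0, 0, 0, 0, 0.065], [-0.03, 0, 0, 0, 0, 0, 0.065], [-0.025, 0, 0, 0, 0, 0, 0.065], [-0.025, 0, 0, 0, 0, 0, 0.065], [-0.01, -0.02, -0.01, 0, 0, 0, 0.065], [0, -0.03, -0.01, 0, 0, 0, 0.065], [0, -0.03, -0.01, 0, 0, 0, 0.065], [0, -0.03, -0.01, 0, 0, 0, 0.065], [0, -0.03, -0.01, 0, 0, 0, 0.065], [0, -0.03, -0.01, 0, 0, 0, 0.065], [0, -0.02, 0, 0, 0, 0, 0.065], [0, 0, 0, 0, 0, 0, 0.065], [0, 0, 0, 0, 0, 0, 0.065]]
  ]
}}

```text
t: 60.25
tool_pos: [0.4481, -0.1957, 0.2456]
tool_rot: [0.122, 1.549, -0.131]
contact_force: [0.8, 0.3, -0.5]
opening: 0.0654
```

Run:
```python
from m import *
im=snap("top","t4.png");snap("scene","s4.png")
D={"blue":(.5903,.0403),"green":(.5714,-.0744),"yellow":(.5369,-.0100)}
for n,p in(("blue",(298,236)),("green",(372,250)),("yellow",(330,272)),("red",(145,276))):
    z=.110 if n=="red" else .128
    c,s=blob("top",im,n,p,ra=26 if n!="red" else 40);q=px2w("top",*c,z)[:2]; print(n,c,s,q,"off mm",1000*(q-np.array(D.get(n,(.5204,.284)))))
print(ctrl.get_obs()["t"],ctrl.get_obs()["tool_pos"])
```

```text
blue [297.42115385 234.64423077] [285 222  26  26 520] [0.59095367 0.0396135 ] off mm [ 0.65366955 -0.68650057]
green [373.75       247.81692913] [361 236  26  25 508] [ 0.5728678  -0.07496416] off mm [ 1.46780093 -0.56416004]
yellow [329.64313725 270.76666667] [317 258  26  26 510] [ 0.53752088 -0.00954958] off mm [0.62088395 0.45041993]
red [139.06654676 277.86690647] [ 120  260   40   37 1112] [0.52245993 0.28275926] off mm [ 2.05992739 -1.24073687]
60.35 [ 0.44853276 -0.19479017  0.24542026]
```

View pics/t4.png

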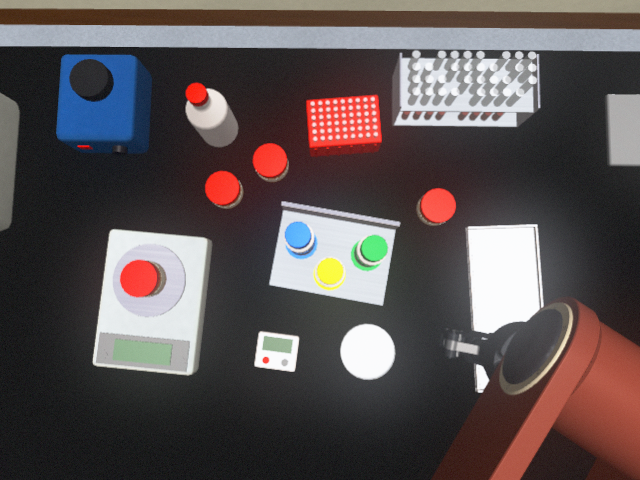

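View pics/s4.png

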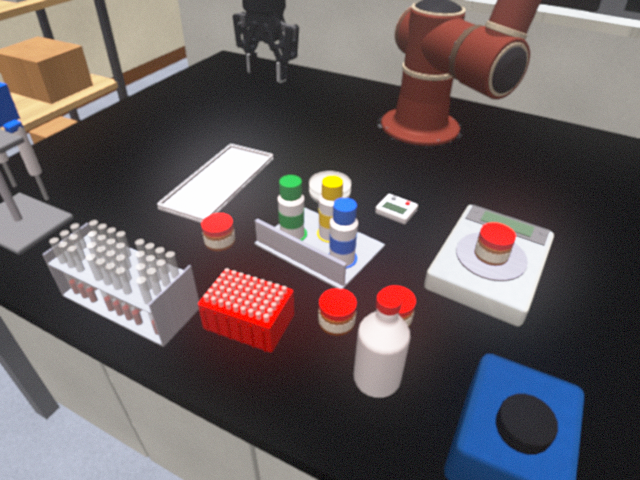

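Both pictures show the three bottles upright on their own discs at (298,235), (374,248) and (330,271). The jar is on the pan, its lid at (139,278), and the arm is clear of everything. Handing in.

```bash
python3 -c "
from station import finish_job
print(finish_job())"
```

```text
the job is handed in; nothing more can be done
None
```

The job is handed in; the hand-in gives no verdict. I set the three bottles aside in the tray, then stood the amber jar on the balance pan and let go of it. After that I put the blue, green and yellow bottles back on their own discs, at 60 s of the 136 s allowed.

- **Bottles:** in the last pictures all three are upright. By cap position they sit about 1.0 mm (blue), 1.6 mm (green) and 0.8 mm (yellow) from their disc centres; the limit is 12 mm.
- **Jar:** it is upright, about 2.4 mm from the pan centre; the limit is 15 mm.
- **Arm:** it stood clear of everything.

No check failed. The only disagreement was the jar finder, which also reported the look-alike jars and once a bottle, so I relied on the colour measurements and the pictures instead.

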